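# Gauge the drain plugs at the hatchery bench

### The job

First turn the gauge's dark lock collar until its lug lines up with the index mark on the plate. Then try the three grey plugs foot first in the gauge's bore without forcing them: let every plug that fits slide right through into the clear chamber below, and put every plug that does not fit into the white reject box. Leave the cups and the other things on the bench where they are.

Things in the scene. Friction and masses are not known exactly. Their poses are not given: they have to be found in the camera images.
- gauge: fixed gauge, 200 x 146 mm, 167 mm high: an aluminium plate 130 x 146 x 12 mm, tilted 35 deg (0.61 rad) to face up and -x, over a closed clear chamber. A steel tube (outside 42, bore 29, length 38 mm) passes square through it, 28 mm proud. Bore axis outwards (-0.573, 0, 0.820), uphill (0.820, 0, 0.573). Origin on the bench; middle of the plate's upper face at (-30, 0, 135) mm
- bore_mouth (a point): centre of the upper end of the gauge's bore (29 mm in diameter); axes as the gauge
- collar (a joint): angle of the lock collar, a dark steel ring (63 mm outside, 13 mm high) captive on the tube's foot, turning about the bore axis with light friction. Looking down into the bore it turns clockwise as the value grows, 0 to 1.5 rad; at 1.1 the lug points straight uphill at the index mark (locked); at 0 it is 1.1 rad anticlockwise of that, on the gauge's +y side
- lug (a point): middle of the grip part of the collar's lug: a radial tab 10 mm thick, from the ring out to 59 mm from the bore axis and from 2 to 30 mm above the plate's face; this point is 47 mm from the axis, 24 mm above the face. Do not use its orientation
- lock_mark (a point): top of the index mark, a small dark bar (6 x 10 x 4 mm) on the plate's face 62 mm straight uphill of the bore axis
- board: the white cutting board, 250 x 340 x 10 mm, fixed, on which plugs and cups stand; origin at the centre of its underside
- plug_1: a grey PVC plug standing upright: round barrel 30 mm tall with a bevelled foot, then a round grip stub 16 mm in diameter and 28 mm tall (58 mm in all). Barrels are either 26 mm or 32 mm in diameter; which one this is, is for you to find out. Origin: centre of the underside, z up along the plug
- plug_2: a grey PVC plug standing upright: round barrel 30 mm tall with a bevelled foot, then a round grip stub 16 mm in diameter and 28 mm tall (58 mm in all). Barrels are either 26 mm or 32 mm in diameter; which one this is, is for you to find out. Origin: centre of the underside, z up along the plug
- plug_3: a grey PVC plug standing upright: round barrel 30 mm tall with a bevelled foot, then a round grip stub 16 mm in diameter and 28 mm tall (58 mm in all). Barrels are either 26 mm or 32 mm in diameter; which one this is, is for you to find out. Origin: centre of the underside, z up along the plug
- reject_box: open white plastic box, fixed, 130 x 130 mm, 45 mm high, walls and floor 4 mm. Origin: centre of its underside
- cup_1: a small sample cup, rim 42 mm across, 46 mm tall, standing on the board; leave it alone. Origin: centre of its underside
- cup_2: a small sample cup, rim 42 mm across, 46 mm tall, standing on the board; leave it alone. Origin: centre of its underside
- cup_3: a small sample cup, rim 42 mm across, 46 mm tall, standing on the board; leave it alone. Origin: centre of its underside
- jug: a clear jug, 104 mm across plus a handle, 130 mm tall, beyond the board; leave it alone. Origin: centre of its underside
- bottle: white bottle 60 mm across, 150 mm tall, beyond the reject box; leave it alone. Origin: centre of its underside
- skimmer: a dark metal skimmer lying beyond the board, bowl 92 mm across and 44 mm high, handle 210 mm long towards its -x; leave it alone
- marker: a marker pen 130 x 12 mm, 12 mm high, lying along the far edge of the board; leave it alone. Origin: middle of its underside
- plug_1_top (a point): centre of the top of plug_1's grip stub, 58 mm above its underside
- plug_2_top (a point): centre of the top of plug_2's grip stub, 58 mm above its underside
- plug_3_top (a point): centre of the top of plug_3's grip stub, 58 mm above its underside
Things that resemble listed ones, but are neither listed nor needed, are in the scene too. Leave any turquoise look-alike of the gauge alone.

How it is judged:
By the outcome, as a careful person would: the job done as asked, in the order asked, and still so for the second after the job is handed in, with the robot touching nothing.
It also fails if it takes over 72 s, if anything falls off the work surface, if the arm or the gripper's body presses on something with over 40 N, if the wrist force passes 120 N, or if a joint passes its speed limit or range.

### The arm

A 6-joint arm with a two-finger parallel gripper is mounted at the origin on the work surface. World frame = base frame: x ahead of the robot, y to its left, z up, the work surface at z = 0. Lengths are in m, angles in rad, forces in N, time in s.
With the tool pointing down it reaches from about 0.25 to 0.775 m from the base axis. Payload 4 kg.
Tool frame: the origin (TCP) lies midway between the tips of the shut fingers; the grasp point (between the pads) lies 19 mm behind it; z points along the fingers, y is the line along which they close (so a half turn about z gives the same grasp; the last joint's range is limited). The gripper opens to 85 mm and grips with 20 to 120 N. Pads are 22 mm wide; open, the fingers measure 114 mm over their backs; the gripper's body (76 mm by 85 mm) begins 54 mm behind the grasp point. The pads swing forward as they close: fully open they stand 13 mm farther back than shut.
Start: joints at [1.203, 0.087, 1.371, -0, 1.684, -0.103], TCP at [0.144, 0.531, 0.231] pointing down, gripper open.
Joint ranges: [-3.1, 3.1], [-0.76, 2.03], [0.27, 2.55], [-1.08, 4.22], [0.17, 2.65], [-2.57, 2.57]. Speed limits (rad/s): [2.79, 2.79, 3.14, 3.14, 3.14, 3.14].

### API

Orientations are given as a 3x3 rotation matrix whose columns are the frame's x, y, z axes.
In Python, from plant import arm gives the robot as it stands. The module is installed in compiled form; this text tells all that it offers.
- The arm moves only by the tool jog_arm, never from a script. Its argument "steps" is one flat list of numbers, 6 for each row, row after row: the shift along the tool's x, y, z in units of 0.02 m (1.0 is 0.02 m), then the turn, a rotation vector about the tool's x, y, z in units of 4 degrees (1.0 is 4 degrees). A call has 1 to 20 rows; each row shifts and turns the commanded pose from where the row before left it, along the tool's axes as they then stand; what a row does not reach is not made up. A row lasts 1/12 s, in which the tool goes at most 41.7 mm and 7.16 degrees, less where a joint would pass 70% of its speed; a pose out of reach is approached as far as the arm can. A call with a number of a shift or a turn outside -1 to 1 is refused whole. A call with a gripper value outside its range is refused whole. "jaw" is the closure, from -1 (fully open) to 1 (shut), set as the call begins (left out, the last holds). The fingers move at their own pace and stop on an object; the grip force is fixed at half the most. Time passes only in rows, so rows that do not move let the fingers close. It gives the time, the measured TCP pose, the force, the opening and the grip force at its end, in the units of the state.
- arm.sense(): the state, without advancing time (a new reading comes with each control period).
- arm.snapshot(name): name is "side" or "top" or "wrist"; returns (picture, depth): 384x512x3 uint8, red, green, blue; 384x512 float32, m along the optical axis (not along the pixel's ray), 0 where there is no reading.
- arm.camera_params(name): a dict with "fx", "fy", "cx", "cy" (pixels), "T" (4x4, takes a point from camera to world coordinates); the wrist camera has in their place "mount" (4x4, takes a point from camera to tool coordinates, whose origin is the TCP and whose axes are the flange's). Camera axes: x right, y down, z forward; pixel columns grow to the right and rows downward; lengths in m; the calibration is good to about 2 mm. A picture is of the moment at which its call begins: read the wrist's pose just before it. camera_params takes no time and is no camera call.
- arm.hand_in(): hands the job in; it is judged then, once.
The state is a dict: "time": time; "joints": joint angles; "dq": joint speeds; "joint_efforts": joint torques, N m; "position": TCP position; "ee_rot": TCP orientation; "wrist_force": force on the tool from outside, world axes, zero at the start; "moment": the same for the moment, N m; "opening": finger opening in m; "finger_force": force on a finger pad.
Only numpy, scipy, OpenCV 4.12 (cv2) and the standard library are available. Lean on these libraries where they do the work, as an engineer would, in place of code of your own. Each camera call takes 0.05 s, during which the arm holds its last target. There are 200 camera calls.

## Working session

There is one attempt and no reset: what is moved stays moved. The work goes in short steps, Python scripts to look and compute and a tool call to move; the robot and the scene stay as the last step left them, time stands still between calls to the robot, and variables do not carry over. Pictures are saved under pics/ and viewed, at most 10 in all, crops included, and the job is handed in when it is done.

Besides the shell and the picture viewer there is one more tool, called after ">>>" by a JSON object that holds its "api" and its "payload". jog_arm: Moves the arm, as the interface text tells. Its arguments: {"type":"object","properties":{"steps":{"type":"array"},"jaw":{"type":"number"}},"required":["steps"]}

```bash
mkdir -p pics; python3 - <<'E'
from plant import arm
import numpy as np,cv2
s=arm.sense();print(s['time'],s['position'],s['ee_rot'],s['opening'])
for n in ['side','top']:
    p,d=arm.snapshot(n);c=arm.camera_params(n);print(n,c)
    cv2.imwrite(f'pics/{n}0.png',cv2.resize(p[:,:,::-1],(800,600)));np.savez(f'{n}0.npz',p=p,d=d,T=c['T'],k=[c['fx'],c['fy'],c['cx'],c['cy']])
print(arm.camera_params('wrist'))
E
```

```text
0.0 [0.14375893 0.53034392 0.23009686] [[-9.65145210e-01  2.61713646e-01 -8.31990884e-04]
 [ 2.61714863e-01  9.65142797e-01 -2.17076137e-03]
 [ 2.34872137e-04 -2.31284431e-03 -9.99997298e-01]] 0.08525726205118365
side {'fx': 497.5031334785814, 'fy': 497.5031334785814, 'cx': 261.1200762393356, 'cy': 191.09311813435855, 'T': array([[ 0.84582167, -0.34004881,  0.41103833, -0.13889474],
       [-0.53342375, -0.5487804 ,  0.64366076, -0.89635801],
       [ 0.0066937 , -0.76367983, -0.64556047,  1.07933439],
       [ 0.        ,  0.        ,  0.        ,  1.        ]])}
top {'fx': 452.3055212576618, 'fy': 452.3055212576618, 'cx': 263.69805565358337, 'cy': 187.62687210158373, 'T': array([[ 7.51525286e-04, -9.85973122e-01,  1.66902480e-01,
         2.30766180e-01],
       [-9.99999717e-01, -7.36013372e-04,  1.54795011e-04,
         3.35238228e-02],
       [-2.97812630e-05, -1.66902549e-01, -9.85973396e-01,
         1.35721351e+00],
       [ 0.00000000e+00,  0.00000000e+00,  0.00000000e+00,
         1.00000000e+00]])}
{'fx': 275.9369468352002, 'fy': 275.9369468352002, 'cx': 254.53794020519243, 'cy': 186.65788117366267, 'mount': array([[-4.05577560e-04, -9.56838005e-01, -2.90621520e-01,
         7.56267867e-02],
       [ 9.99999897e-01, -4.47823614e-04,  7.88556028e-05,
        -3.73210879e-04],
       [-2.05599217e-04, -2.90621458e-01,  9.56838088e-01,
        -1.43078779e-01],
       [ 0.00000000e+00,  0.00000000e+00,  0.00000000e+00,
         1.00000000e+00]])}
```

View pics/top0.png

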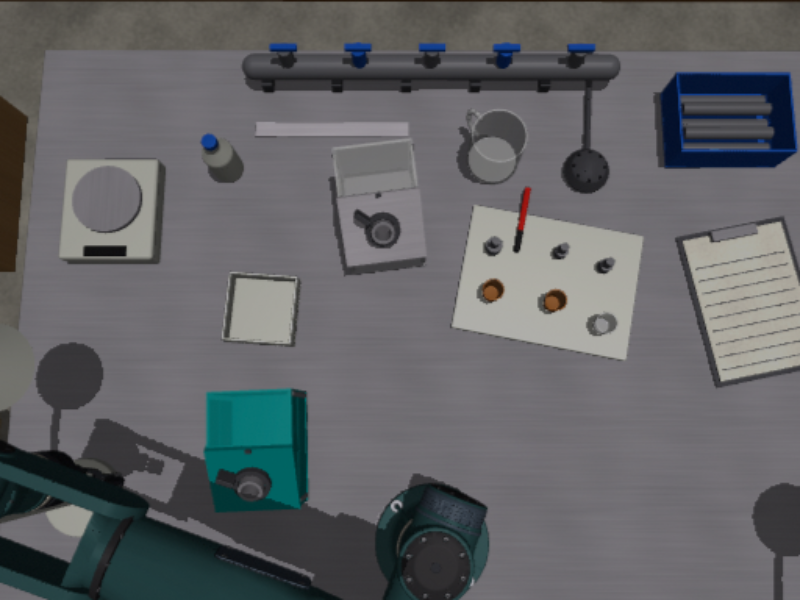

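View pics/side0.png

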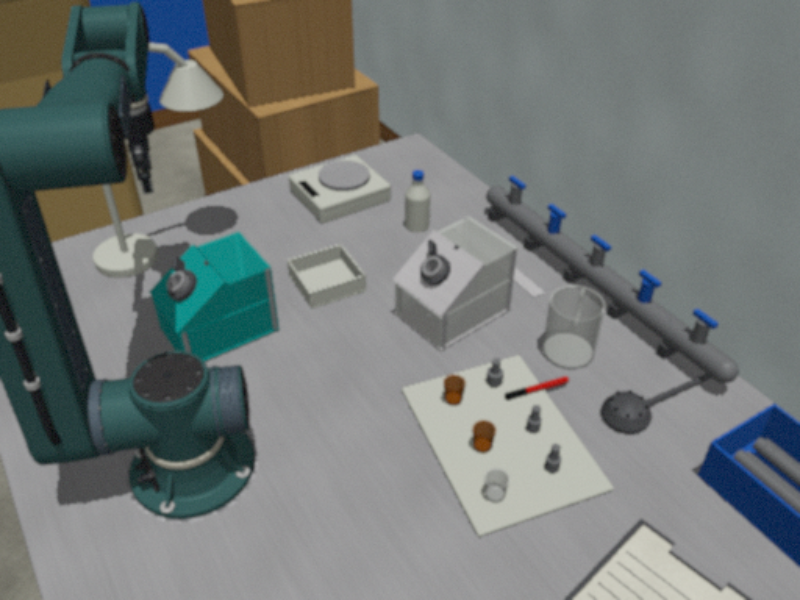

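Top picture (800x600 px): the candidates for the gauge are the aluminium one at (380,225) with its lug at (362,217), and the turquoise look-alike at (250,480), which I leave alone. I choose the aluminium one. The grey plugs are at (493,245), (560,250) and (605,265), and the cups at (491,290), (553,300) and (602,324) are not plugs. The reject box is at (260,310), not the scale at (110,210) or the blue box. The side view agrees, with the gauge at (435,275) and the plugs at (495,373), (534,420) and (553,459).

```bash
cat > h.py <<'E'
import numpy as np,cv2
def cloud(p,d,T,k):
    v,u=np.mgrid[:d.shape[0],:d.shape[1]]
    c=np.stack([(u-k[0+2])/k[0]*d,(v-k[3])/k[1]*d,d,np.ones_like(d)],-1)
    P=(c@np.array(T).T)[...,:3];P[d<=0]=np.nan;return P
def load(n):
    z=np.load(n);return z['p'],cloud(**z)
E
python3 - <<'E'
from h import *
from plant import arm
P={n:load(n+'0.npz') for n in['top','side']}
def win(n,u,v,r): 
    u,v,r=[int(x/1.5625) for x in(u,v,r)];return P[n][1][v-r:v+r+1,u-r:u+r+1].reshape(-1,3)
px={'top':[(493,243),(560,249),(605,264)],'side':[(495,372),(534,418),(553,457)]}
for n in px:
    for q in px[n]:
        W=win(n,*q,20);S=W[W[:,2]>.055];print(n,q,len(S),S.mean(0).round(4) if len(S) else'',np.nanmax(W[:,2]).round(4))
for n,q in[('top',(550,275)),('side',(505,440))]:
    W=win(n,*q,25);print('board z',np.nanmedian(W[:,2]))
for n,q in[('top',(260,310)),('side',(327,275))]:
    W=win(n,*q,50);S=W[(W[:,2]>.038)&(W[:,2]<.052)];print('box rim',n,cv2.minAreaRect((S[:,:2]*1000).astype(np.float32)),np.nanmedian(S[:,2]))
# gauge
for n,q,r in[('top',(380,225),50),('side',(435,272),50)]:
    W=win(n,*q,r);W=W[np.isfinite(W[:,0])&(W[:,2]>.06)]
    rng=np.random.default_rng(0);best=0
    for _ in range(2000):
        a,b,c=W[rng.choice(len(W),3,False)];m=np.cross(b-a,c-a);L=np.linalg.norm(m)
        if L<1e-6: continue
        m/=L;m*=np.sign(m[2])
        if abs(m[2]-.82)>.08: continue
        i=abs((W-a)@m)<.003
        if i.sum()>best:best=i.sum();I=i
    c=W[I].mean(0);m=np.linalg.svd(W[I]-c)[2][2];m*=np.sign(m[2])
    h=(W-c)@m;print(n,'plane',c.round(4),m.round(3),best,'yaw',np.arctan2(-m[1],-m[0]).round(3))
    S=W[(h>.02)&(h<.036)]
    yaw=np.arctan2(-m[1],-m[0]);up=np.array([np.cos(yaw)*.82,np.sin(yaw)*.82,.573]);y=np.array([-np.sin(yaw),np.cos(yaw),0])
    print(np.c_[S.round(4),((S-c)@up*1000).round(),((S-c)@y*1000).round(),h[(h>.02)&(h<.036)].round(4)*1000][:60:1])
E
```

```text
top (493, 243) 26 [ 0.549  -0.1213  0.0661] 0.0721
top (560, 249) 28 [ 0.5388 -0.2503  0.0669] 0.0712
top (605, 264) 29 [ 0.5099 -0.3333  0.0658] 0.0721
side (495, 372) 33 [ 0.5482 -0.1246  0.0617] 0.0671
side (534, 418) 36 [ 0.5372 -0.2531  0.0631] 0.0707
side (553, 457) 38 [ 0.5098 -0.3369  0.0633] 0.0693
board z 0.009983553654126398
board z 0.008174444487863086
box rim top ((426.438720703125, 321.78656005859375), (132.41091918945312, 130.03195190429688), 85.79562377929688) 0.04384962231207645
box rim side ((382.5571594238281, 315.5146179199219), (229.93980407714844, 148.34423828125), 2.7006916999816895) 0.04115090407249089
top plane [0.5594 0.0867 0.1364] [-0.561 -0.075  0.825] 1482 yaw 0.133
[[  0.5746   0.1302   0.1768  40.      41.      21.6   ]
 [  0.572    0.1329   0.1764  38.      44.      22.4   ]
 [  0.5713   0.13     0.1787  39.      41.      24.9   ]
 [  0.5719   0.1275   0.1768  38.      39.      23.2   ]
 [  0.5672   0.1323   0.1833  38.      44.      30.9   ]
 [  0.5674   0.1297   0.1826  38.      41.      30.4   ]
 [  0.5676   0.127    0.1817  37.      39.      29.7 
[... 5457 characters left out ...]
89   0.1664 19.     10.     30.3   ]
 [ 0.5417  0.1033  0.1582  6.     25.     29.6   ]
 [ 0.5428  0.0995  0.1602  8.     21.     30.9   ]
 [ 0.5452  0.0976  0.1604 10.     19.     29.8   ]
 [ 0.5516  0.1016  0.1553 12.     22.     21.7   ]
 [ 0.5488  0.0921  0.1626 13.     13.     29.9   ]
 [ 0.5541  0.0944  0.1589 16.     15.     23.7   ]
 [ 0.5537  0.0886  0.1629 17.      9.     27.6   ]
 [ 0.5549  0.085   0.1647 19.      5.     28.6   ]
 [ 0.5564  0.0819  0.1661 21.      2.     29.1   ]
 [ 0.5393  0.1051  0.1542  2.     27.     27.6   ]
 [ 0.5394  0.0998  0.1576  3.     22.     30.7   ]
 [ 0.545   0.1025  0.1535  6.     24.     24.    ]
 [ 0.544   0.0958  0.1583  7.     17.     28.9   ]]
```

```bash
cat >> h.py <<'E'
from scipy.spatial.transform import Rotation as R
from scipy.linalg import logm,expm
def gframe(yaw,t=.6109):
    c,s=np.cos(yaw),np.sin(yaw)
    return np.array([c*np.cos(t),s*np.cos(t),np.sin(t)]),np.array([-s,c,0]),np.array([-c*np.sin(t),-s*np.sin(t),np.cos(t)]) # up,y,n
def rot(z,x):
    z=z/np.linalg.norm(z);x=x-z*(x@z);x/=np.linalg.norm(x);return np.c_[x,np.cross(z,x),z]
def plan(s,p,Rt,N=None):
    "straight/screw constant row from state s to pose"
    A=np.eye(4);A[:3,:3]=s['ee_rot'];A[:3,3]=s['position'];B=np.eye(4);B[:3,:3]=Rt;B[:3,3]=p
    D=np.linalg.inv(A)@B;L=np.real(logm(D));v=L[:3,3]/.02;w=R.from_matrix(D[:3,:3]).as_rotvec()/np.deg2rad(4)
    n=N or int(np.ceil(max(np.abs(v).max(),np.abs(w).max())));r=np.r_[v,w]/n
    print('rows',n,'row',r.round(2).tolist())
    for f in(.25,.5,.75): print('  via',(A@np.real(expm(L*f)))[:3,3].round(3))
    print('  straight tool shift mm',(A[:3,:3].T@(p-A[:3,3])*1000).round(1),'rotvec deg',(w*4).round(1))
E
python3 - <<'E'
from h import *
from plant import arm
u,y,n=gframe(.127);r=np.cos(.88)*u+np.sin(.88)*y
plan(arm.sense(),np.array([.541,.083,.157])+.1*n,rot(-n,r))
E
```

```text
rows 32 row [-0.99, 0.26, -0.05, -0.31, -0.08, 0.81]
  via [0.302 0.492 0.243]
  via [0.426 0.387 0.257]
  via [0.49  0.237 0.259]
  straight tool shift mm [-447.4 -349.7   -8. ] rotvec deg [-39.4  -9.7 103.4]
```

>>> {"api": "jog_arm", "payload": {"steps": [-0.99,0.26,-0.05,-0.31,-0.08,0.81,-0.99,0.26,-0.05,-0.31,-0.08,0.81,-0.99,0.26,-0.05,-0.31,-0.08,0.81,-0.99,0.26,-0.05,-0.31,-0.08,0.81,-0.99,0.26,-0.05,-0.31,-0.08,0.81,-0.99,0.26,-0.05,-0.31,-0.08,0.81,-0.99,0.26,-0.05,-0.31,-0.08,0.81,-0.99,0.26,-0.05,-0.31,-0.08,0.81,-0.99,0.26,-0.05,-0.31,-0.08,0.81,-0.99,0.26,-0.05,-0.31,-0.08,0.81,-0.99,0.26,-0.05,-0.31,-0.08,0.81,-0.99,0.26,-0.05,-0.31,-0.08,0.81,-0.99,0.26,-0.05,-0.31,-0.08,0.81,-0.99,0.26,-0.05,-0.31,-0.08,0.81,-0.99,0.26,-0.05,-0.31,-0.08,0.81,-0.99,0.26,-0.05,-0.31,-0.08,0.81], "jaw": -1}}

```text
time: 1.43
position: [0.4287, 0.3943, 0.2578]
ee_rot: [[-0.389, 0.878, 0.28], [0.919, 0.347, 0.19], [0.069, 0.331, -0.941]]
wrist_force: [-1.0, 0.1, 0.3]
opening: 0.0856
finger_force: 0.0
```

>>> {"api": "jog_arm", "payload": {"steps": [-0.99,0.26,-0.05,-0.31,-0.08,0.81,-0.99,0.26,-0.05,-0.31,-0.08,0.81,-0.99,0.26,-0.05,-0.31,-0.08,0.81,-0.99,0.26,-0.05,-0.31,-0.08,0.81,-0.99,0.26,-0.05,-0.31,-0.08,0.81,-0.99,0.26,-0.05,-0.31,-0.08,0.81,-0.99,0.26,-0.05,-0.31,-0.08,0.81,-0.99,0.26,-0.05,-0.31,-0.08,0.81,-0.99,0.26,-0.05,-0.31,-0.08,0.81,-0.99,0.26,-0.05,-0.31,-0.08,0.81,-0.99,0.26,-0.05,-0.31,-0.08,0.81,-0.99,0.26,-0.05,-0.31,-0.08,0.81,-0.99,0.26,-0.05,-0.31,-0.08,0.81,-0.99,0.26,-0.05,-0.31,-0.08,0.81,-0.99,0.26,-0.05,-0.31,-0.08,0.81,-0.99,0.26,-0.05,-0.31,-0.08,0.81,0,0,0,0,0,0]}}

```text
time: 2.85
position: [0.491, 0.0837, 0.2416]
ee_rot: [[0.429, 0.698, 0.573], [0.826, -0.56, 0.063], [0.365, 0.446, -0.817]]
wrist_force: [-0.5, 0.3, -0.4]
opening: 0.0853
finger_force: 0.0
```

```bash
cat >> h.py <<'E'
def wrist(arm,name):
    s=arm.sense();c=arm.camera_params('wrist');p,d=arm.snapshot('wrist')
    A=np.eye(4);A[:3,:3]=s['ee_rot'];A[:3,3]=s['position']
    T=A@c['mount'];k=[c['fx'],c['fy'],c['cx'],c['cy']]
    np.savez(name+'.npz',p=p,d=d,T=T,k=k);cv2.imwrite(f'pics/{name}.png',cv2.resize(p[:,:,::-1],(800,600)))
    return s
E
python3 - <<'E'
from h import *
from plant import arm
s=wrist(arm,'w1');print(s['time'],s['position'],s['ee_rot'].round(3),s['joints'],s['wrist_force'],s['opening'])
p,P=load('w1.npz');print(np.isfinite(P[...,0]).mean())
E
```

```text
2.85 [0.49101764 0.08374628 0.2416403 ] [[ 0.429  0.698  0.573]
 [ 0.826 -0.56   0.063]
 [ 0.365  0.446 -0.817]] [ 0.02163359 -0.46511293  1.92899968  0.05808269  1.06622684  0.58518937] [-0.46122664  0.28905293 -0.37041644] 0.08527891024488041
0.9959971110026041
```

View pics/w1.png

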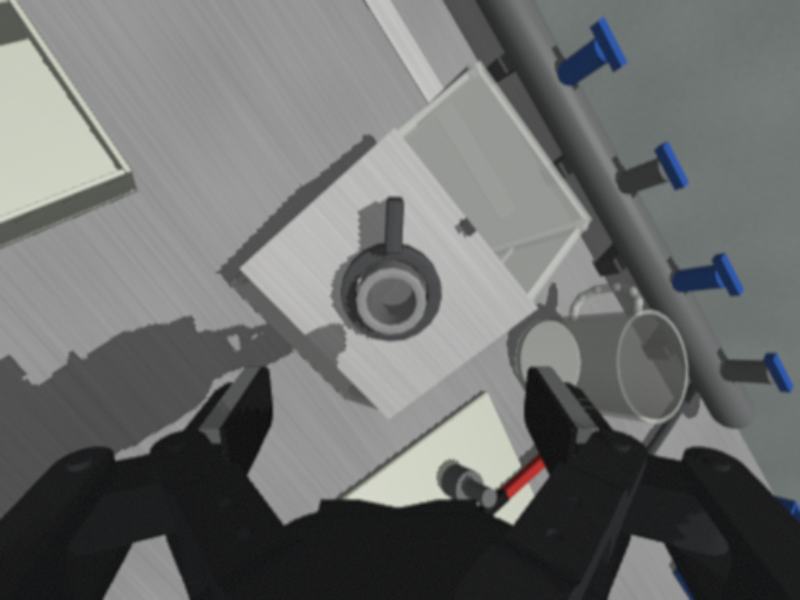

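Wrist view (800x600 px): the bore mouth is at (388,300), the lug runs up to (396,200), and the index mark is at (465,228). The body is light aluminium, so this is the right gauge. Next I measure it from the wrist depth and pixels.

```bash
cat > g.py <<'E'
from h import *
def gauge(f,seed=(388,300),r=150):
    p,P=load(f);u0,v0,r=[int(x/1.5625) for x in(*seed,r)]
    W=P[v0-r:v0+r,u0-r:u0+r].reshape(-1,3);W=W[np.isfinite(W[:,0])&(W[:,2]>.06)]
    c0=np.array([.555,.085,.135]);n=gframe(.127)[2];o=0
    for tol in(.012,.006,.003,.002,.002):
        I=abs((W-c0)@n)<tol;
        if tol==.012: c0=c0+n*np.median(((W-c0)@n)[I]);continue
        c0=W[I].mean(0);n=np.linalg.svd(W[I]-c0,full_matrices=False)[2][2];n*=np.sign(n[2])
    Q=W[I];yn=np.arctan2(-n[1],-n[0]);up,y,_=gframe(yn);up=np.cross(y,n);
    q=np.c_[(Q-c0)@up,(Q-c0)@y];
    rect=cv2.minAreaRect((q*1000).astype(np.float32))
    h=(W-c0)@n;a=(W-c0)@up*1000;b=(W-c0)@y*1000
    return dict(c0=c0,n=n,up=up,y=y,rect=rect,h=h*1000,a=a,b=b,N=I.sum())
E
python3 - <<'E'
from g import *
from scipy.optimize import least_squares
G=gauge('w1.npz');print(G['c0'],G['n'].round(4),'yaw',np.arctan2(-G['n'][1],-G['n'][0]),'tilt',np.arccos(G['n'][2]),G['rect'],G['N'])
h,a,b=G['h'],G['a'],G['b']
I=(h>24)&(h<32)&(np.hypot(a,b)<32)
q=np.c_[a,b][I];f=least_squares(lambda x:np.hypot(*(q-x).T)-17.7,q.mean(0),loss='soft_l1');print('rim centre up,y',f.x,I.sum(),np.median(h[I]))
rr=np.hypot(*(q-f.x).T);print('radii pct',np.percentile(rr,[2,10,50,90,98]).round(1))
L=(h>20)&(h<36)&(np.hypot(a-f.x[0],b-f.x[1])>33)&(np.hypot(a-f.x[0],b-f.x[1])<65)
l=np.c_[a,b][L]-f.x;print('lug',L.sum(),l.mean(0),'ang from uphill',np.median(np.arctan2(l[:,1],l[:,0])),np.hypot(*l.T).max(),np.median(h[L]))
m=f.x;print('mouth world',G['c0']+(G['up']*m[0]+G['y']*m[1]+G['n']*28)/1000)
# mark by pixel
p,P=load('w1.npz');sub=P[140:152,291:304].reshape(-1,3);z=np.load('w1.npz');g=p[140:152,291:304].mean(-1).reshape(-1);d=sub[g<np.percentile(g,20)]-G['c0']
print('mark',np.median(d@G['up']*1000)-m[0],np.median(d@G['y']*1000)-m[1])
E
```

```text
[0.55718906 0.09451962 0.13664585] [-0.5679 -0.0746  0.8197] yaw 0.13058116266525238 tilt 0.609904189797644 ((-2.445270538330078, -4.558876037597656), (146.32090759277344, 130.56619262695312), 89.96458435058594) 14048
rim centre up,y [-1.07529019 -3.19816915] 917 27.793381888726735
radii pct [13.8 15.1 18.  21.9 33.6]
lug 332 [30.93802711 33.42892769] ang from uphill 0.8237731458476615 57.56362500301249 29.75308350357795
mouth world [0.54083003 0.08914558 0.15898161]
mark 60.88976743186942 0.5915287939988669
```

```bash
cat >> h.py <<'E'
up,gy,gn=gframe(.1306);MOUTH=np.array([.5408,.0891,.1590]);FACE=MOUTH-.028*gn
E
python3 - <<'E'
from h import *
from plant import arm
a=.824;r=np.cos(a)*up+np.sin(a)*gy
plan(arm.sense(),FACE+.047*r+.007*gn,rot(-gn,r))
E
```

```text
rows 6 row [0.34, -0.03, 0.98, 0.02, 0.01, 0.11]
  via [0.512 0.096 0.222]
  via [0.533 0.107 0.201]
  via [0.554 0.117 0.181]
  straight tool shift mm [ 40.8  -3.4 117.5] rotvec deg [0.6 0.3 2.6]
```

>>> {"api": "jog_arm", "payload": {"steps": [0.34,-0.03,0.98,0.02,0.01,0.11,0.34,-0.03,0.98,0.02,0.01,0.11,0.34,-0.03,0.98,0.02,0.01,0.11,0.34,-0.03,0.98,0.02,0.01,0.11,0.34,-0.03,0.98,0.02,0.01,0.11,0.34,-0.03,0.98,0.02,0.01,0.11,0,0,0,0,0,0,0,0,0,0,0,0]}}

```text
time: 3.57
position: [0.575, 0.1307, 0.1601]
ee_rot: [[0.454, 0.687, 0.568], [0.802, -0.592, 0.075], [0.388, 0.421, -0.819]]
wrist_force: [-0.2, -1.0, -0.1]
opening: 0.0853
finger_force: 0.0
```

>>> {"api": "jog_arm", "payload": {"steps": [0,0,0,0,0,0,0,0,0,0,0,0,0,0,0,0,0,0,0,0,0,0,0,0,0,0,0,0,0,0,0,0,0,0,0,0,0,0,0,0,0,0,0,0,0,0,0,0,0,0,0,0,0,0], "jaw": 1}}

```text
time: 4.32
position: [0.5754, 0.1295, 0.1624]
ee_rot: [[0.454, 0.684, 0.572], [0.801, -0.594, 0.074], [0.39, 0.424, -0.817]]
wrist_force: [-4.9, -1.4, 3.7]
opening: 0.0085
finger_force: 60.4
```

```bash
python3 - <<'E'
from h import *
from plant import arm
s=arm.sense();print(s['joints'].round(3) if hasattr(s['joints'],'round') else s['joints'])
d=s['position']-FACE;l=np.array([d@up,d@gy,d@gn])*1000;x=s['ee_rot'][:,0]
print('rel up,y,n',l.round(1),'ang pos',np.arctan2(l[1],l[0]),'ang tool',np.arctan2(x@gy,x@up))
E
```

```text
[ 0.123 -0.184  1.888  0.005  0.823  0.736]
rel up,y,n [34.3 35.5  8.1] ang pos 0.8027969941157121 ang tool 0.8255274837294823
```

>>> {"api": "jog_arm", "payload": {"steps": [-0.006,0.165,0,0,0,0.97,-0.006,0.165,0,0,0,0.97,-0.006,0.165,0,0,0,0.97,-0.006,0.165,0,0,0,0.97,-0.006,0.165,0,0,0,0.97,-0.006,0.165,0,0,0,0.97,-0.006,0.165,0,0,0,0.97,-0.006,0.165,0,0,0,0.97,-0.006,0.165,0,0,0,0.97,-0.006,0.165,0,0,0,0.97,-0.006,0.165,0,0,0,0.97,-0.006,0.165,0,0,0,0.97,0,0,0,0,0,0,0,0,0,0,0,0]}}

```text
time: 5.48
position: [0.5932, 0.0954, 0.1718]
ee_rot: [[0.807, 0.141, 0.573], [0.121, -0.99, 0.073], [0.577, 0.011, -0.816]]
wrist_force: [-3.5, -3.7, 4.8]
opening: 0.0089
finger_force: 60.4
```

```bash
python3 - <<'E'
from h import *
from plant import arm
s=arm.sense();print(s['joints'])
d=s['position']-FACE;l=np.array([d@up,d@gy,d@gn])*1000;x=s['ee_rot'][:,0]
print('rel up,y,n',l.round(1),'ang pos',np.arctan2(l[1],l[0]),'ang tool',np.arctan2(x@gy,x@up))
E
```

```text
[ 0.03704944 -0.16807227  1.85576032  0.06923604  0.84149439  1.43297727]
rel up,y,n [50.5 -0.6  8.2] ang pos -0.011545774799523177 ang tool 0.015194646751988164
```

>>> {"api": "jog_arm", "payload": {"steps": [0,0,0,0,0,0,0,0,0,0,0,0,0,0,0,0,0,0,0,0,0,0,0,0,0,0,0,0,0,0,0,0,0,0,0,0,-0.4,0,-1,0,0,0,-0.4,0,-1,0,0,0,-0.4,0,-1,0,0,0,-0.4,0,-1,0,0,0,-0.4,0,-1,0,0,0,0,0,0,0,0,0], "jaw": -1}}

```text
time: 6.48
position: [0.5027, 0.0841, 0.2334]
ee_rot: [[0.805, 0.141, 0.576], [0.119, -0.99, 0.075], [0.581, 0.009, -0.814]]
wrist_force: [0.3, 0.9, 0.2]
opening: 0.0855
finger_force: 0.0
```

```bash
cat > m.py <<'E'
from g import *
from scipy.optimize import least_squares
import sys
def measure(f,seed=(388,300)):
    G=gauge(f,seed);h,a,b=G['h'],G['a'],G['b']
    I=(h>25)&(h<31)&(np.hypot(a-G['rect'][0][0],b-G['rect'][0][1])<24)
    q=np.c_[a,b][I]
    e=least_squares(lambda x:np.hypot(*(q-x).T)-17.9,q.mean(0),loss='soft_l1').x
    print('yaw',np.arctan2(-G['n'][1],-G['n'][0]).round(4),'tilt',np.arccos(G['n'][2]).round(4),'rect',G['rect'],'rim',e.round(2),I.sum(),'h',np.median(h[I]).round(1))
    ro=np.hypot(a-e[0],b-e[1]);L=(h>24)&(h<36)&(ro>33)&(ro<65)
    l=np.c_[a,b][L]-e;print('lug',L.sum(),l.mean(0).round(2),'ang',np.arctan2(*l.mean(0)[::-1]).round(3),'lug axis',cv2.fitLine(l.astype(np.float32),cv2.DIST_L2,0,.01,.01)[:2].ravel())
    M=G['c0']+(G['up']*e[0]+G['y']*e[1]+G['n']*28)/1000;print('mouth',M.round(4));return G,e
E
python3 - <<'E'
from m import *
from plant import arm
s=wrist(arm,'w2');z=np.load('w2.npz');print(s['position'])
c=np.linalg.inv(z['T'])@np.r_[FACE,1];k=z['k'];uv=np.array([k[0]*c[0]/c[2]+k[2],k[1]*c[1]/c[2]+k[3]]);print(uv)
measure('w2.npz',uv*1.5625)
u,v=uv.astype(int);p=z['p'][max(0,v-110):v+60,u-90:u+90,::-1];cv2.imwrite('pics/w2c.png',cv2.resize(p,None,fx=3,fy=3,interpolation=cv2.INTER_CUBIC));print(max(0,v-110),u-90)
E
```

```text
[0.50268168 0.08414122 0.23335689]
[254.61230174 194.42128037]
yaw 0.1304 tilt 0.6097 rect ((-5.019859313964844, 0.022430419921875), (146.65362548828125, 130.7442169189453), 89.911865234375) rim [-3.99 -0.02] 875 h 27.7
lug 375 [45.89  1.08] ang 0.024 lug axis [0.9999353  0.01137055]
mouth [0.5408 0.0879 0.1589]
84 164
```

View pics/w2c.png

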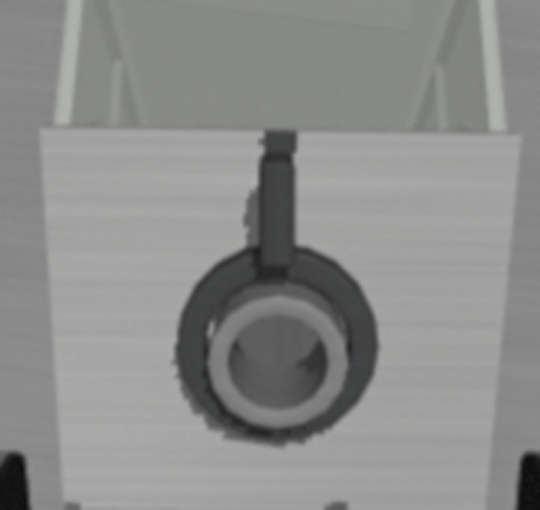

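The lug now points at the index mark: its centreline (x≈277) meets the mark (x≈281) to within about 1 mm. Next I go to the plugs.

```bash
cat >> h.py <<'E'
MOUTH=np.array([.5408,.0885,.1590]);FACE=MOUTH-.028*gn
DOWN=rot(np.array([0,0,-1.]),np.array([np.cos(.1306),np.sin(.1306),0]))
INS=rot(-gn,up)
E
python3 - <<'E'
from h import *
from plant import arm
plan(arm.sense(),np.array([.53,-.235,.18]),DOWN)
E
```

```text
rows 16 row [-0.1, 1.0, 0.14, 0.0, -0.55, 0.01]
  via [0.513 0.005 0.218]
  via [ 0.521 -0.075  0.205]
  via [ 0.527 -0.155  0.192]
  straight tool shift mm [-46.8 319.2  33.8] rotvec deg [  0.3 -35.5   0.7]
```

>>> {"api": "jog_arm", "payload": {"steps": [-0.1,1.0,0.0,0,0,0.01,-0.1,1.0,0.0,0,-0.2,0.01,-0.1,1.0,0.14,0,-0.65,0.01,-0.1,1.0,0.16,0,-0.65,0.01,-0.1,1.0,0.16,0,-0.65,0.01,-0.1,1.0,0.16,0,-0.65,0.01,-0.1,1.0,0.16,0,-0.65,0.01,-0.1,1.0,0.16,0,-0.65,0.01,-0.1,1.0,0.16,0,-0.65,0.01,-0.1,1.0,0.16,0,-0.65,0.01,-0.1,1.0,0.16,0,-0.65,0.01,-0.1,1.0,0.16,0,-0.65,0.01,-0.1,1.0,0.16,0,-0.65,0.01,-0.1,1.0,0.16,0,-0.65,0.01,-0.1,1.0,0.16,0,-0.65,0.01,-0.1,1.0,0.16,0,-0.45,0.01,0,0,0,0,0,0]}}

```text
time: 7.95
position: [0.531, -0.2386, 0.1753]
ee_rot: [[0.991, 0.128, -0.025], [0.128, -0.992, -0.007], [-0.026, 0.004, -1.0]]
wrist_force: [-0.3, 0.5, -0.5]
opening: 0.0852
finger_force: 0.0
```

```bash
python3 - <<'E'
from h import *
from plant import arm
s=wrist(arm,'w3');print(s['position'],s['ee_rot'].round(3))
p,P=load('w3.npz')
lab=((P[...,2]>.045)&(P[...,2]<.08)&(P[...,0]<.65)).astype(np.uint8)
n,L,st,ce=cv2.connectedComponentsWithStats(lab)
for i in range(1,n):
    if st[i,4]<15: continue
    W=P[L==i];t=W[:,2].max();T=W[W[:,2]>np.percentile(W[:,2],60)]
    print('px800',(ce[i]*1.5625).round(),st[i,4],'mean',T.mean(0).round(4),'mid',((T.min(0)+T.max(0))/2).round(4),'ext',np.ptp(T,axis=0).round(4))
E
```

```text
[ 0.53104539 -0.23857672  0.17525139] [[ 0.991  0.128 -0.025]
 [ 0.128 -0.992 -0.007]
 [-0.026  0.004 -1.   ]]
px800 [206. 223.] 416 mean [ 0.5506 -0.1208  0.0688] mid [ 0.5502 -0.1209  0.0693] ext [0.0157 0.0153 0.0024]
px800 [  1. 236.] 32 mean [0.5232 0.0118 0.0477] mid [0.522  0.0119 0.0477] ext [0.0119 0.0029 0.0014]
px800 [416. 267.] 301 mean [ 0.5393 -0.249   0.0688] mid [ 0.5391 -0.2493  0.0694] ext [0.0145 0.0151 0.0021]
px800 [538. 324.] 351 mean [ 0.5113 -0.333   0.0687] mid [ 0.5116 -0.333   0.0691] ext [0.0155 0.0148 0.0023]
px800 [201. 353.] 744 mean [ 0.4605 -0.1149  0.0564] mid [ 0.4603 -0.1151  0.0568] ext [0.0415 0.0412 0.0025]
px800 [371. 398.] 618 mean [ 0.4413 -0.2316  0.0564] mid [ 0.4407 -0.2317  0.0568] ext [0.0412 0.0405 0.0026]
px800 [490. 460.] 643 mean [ 0.3975 -0.3246  0.0562] mid [ 0.3977 -0.3245  0.0563] ext [0.0418 0.0406 0.0028]
```

View pics/w3.png

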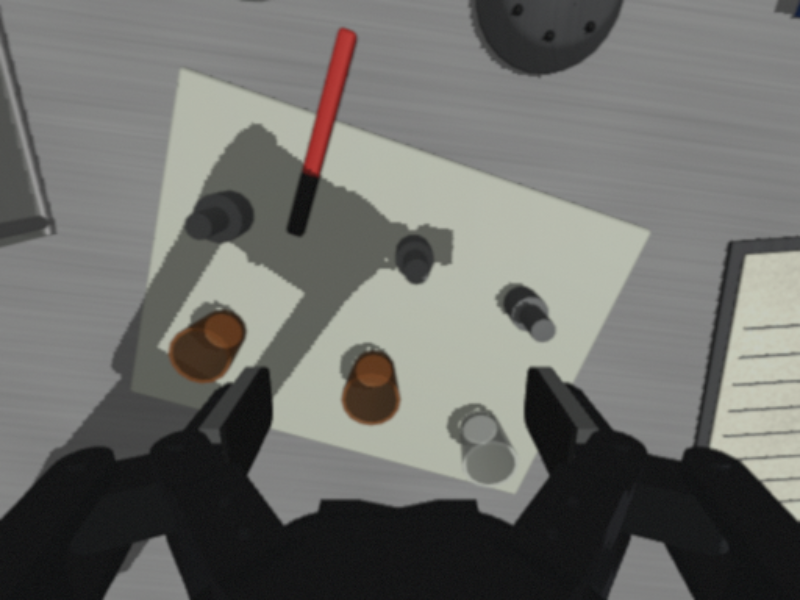

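Wrist view: the plug tops are at px (206,223), (416,267) and (538,324), height 0.069 m, which agrees with the top and side views. Plug 1's barrel looks wider. I start with plug 2.

```bash
python3 - <<'E'
from h import *
from plant import arm
plan(arm.sense(),np.array([.5391,-.2492,.0445]),DOWN)
E
```

```text
rows 7 row [0.06, 0.1, 0.94, 0.0, 0.05, -0.0]
  via [ 0.533 -0.24   0.143]
  via [ 0.535 -0.243  0.11 ]
  via [ 0.537 -0.246  0.077]
  straight tool shift mm [  9.9  13.2 131.2] rotvec deg [ 0.1  1.4 -0.1]
```

>>> {"api": "jog_arm", "payload": {"steps": [0.17,0.22,0.8,0,0.18,0,0.17,0.22,0.98,0,0.17,0,0.07,0.2,0.98,0,0,0,0,0.02,0.98,0,0,0,0,0,0.98,0,0,0,0,0,0.98,0,0,0,0,0,0.7,0,0,0,0,0,0.16,0,0,0,0,0,0,0,0,0]}}

```text
time: 8.75
position: [0.5391, -0.2468, 0.0458]
ee_rot: [[0.991, 0.131, 0.001], [0.131, -0.991, -0.002], [0.0, 0.002, -1.0]]
wrist_force: [-0.2, -0.9, 0.8]
opening: 0.0854
finger_force: 0.0
```

```bash
python3 - <<'E'
from h import *
from plant import arm
plan(arm.sense(),np.array([.5391,-.2492,.0445]),DOWN)
E
```

```text
rows 1 row [-0.01, 0.12, 0.06, 0.02, -0.01, 0.01]
  via [ 0.539 -0.247  0.045]
  via [ 0.539 -0.248  0.045]
  via [ 0.539 -0.249  0.045]
  straight tool shift mm [-0.3  2.4  1.3] rotvec deg [ 0.1 -0.   0. ]
```

>>> {"api": "jog_arm", "payload": {"steps": [0,0.1,0.03,0,0,0,0,0,0,0,0,0]}}

```text
time: 8.92
position: [0.5413, -0.2506, 0.0487]
ee_rot: [[0.991, 0.13, 0.006], [0.13, -0.991, -0.005], [0.005, 0.006, -1.0]]
wrist_force: [0.5, -0.3, -0.3]
opening: 0.0851
finger_force: 0.0
```

>>> {"api": "jog_arm", "payload": {"steps": [0,0,0,0,0,0,0,0,0,0,0,0,0,0,0,0,0,0,0,0,0,0,0,0,0,0,0,0,0,0,0,0,0,0,0,0,0,0,0,0,0,0,0,0,0,0,0,0], "jaw": 1}}

```text
time: 9.58
position: [0.5404, -0.2501, 0.0475]
ee_rot: [[0.991, 0.13, 0.004], [0.13, -0.991, -0.004], [0.003, 0.005, -1.0]]
wrist_force: [-0.3, 0.0, 1.6]
opening: 0.0138
finger_force: 58.5
```

```bash
python3 - <<'E'
from h import *
from plant import arm
s=arm.sense();print(s['position'],s['wrist_force'],s['opening'],s['finger_force'])
E
```

```text
[ 0.54044018 -0.25013225  0.04745936] [-0.33184056  0.0266173   1.63889747] 0.013794822601469244 58.50806772708893
```

>>> {"api": "jog_arm", "payload": {"steps": [0,0,-0.5,0,0,0,0,0,-1,0,0,0,0,0,-1,0,0,0,0,0,-1,0,0,0,0,0,-1,0,0,0,0,0,-1,0,0,0,0,0,-1,0,0,0,0,0,-1,0,0,0,0,0,-1,0,0,0,0,0,0,0,0,0]}}

```text
time: 10.42
position: [0.5414, -0.2504, 0.2233]
ee_rot: [[0.991, 0.13, 0.012], [0.13, -0.991, -0.009], [0.011, 0.01, -1.0]]
wrist_force: [-0.2, -0.8, 1.0]
opening: 0.0138
finger_force: 58.5
```

```bash
python3 - <<'E'
from h import *
from plant import arm
for i in range(4):
    s=wrist(arm,'w4');print(s['position'],s['opening'],s['wrist_force'])
plan(s,MOUTH+.075*gn,INS)
p,P=load('w4.npz');z=np.load('w4.npz')
A=np.eye(4);A[:3,:3]=s['ee_rot'];A[:3,3]=s['position']
Q=((np.c_[P.reshape(-1,3),np.ones(P[...,0].size)])@np.linalg.inv(A).T)[:,:3].reshape(P.shape)*1000
for lo in range(0,45,4):
    I=(Q[...,2]>lo)&(Q[...,2]<lo+4)&(abs(Q[...,0])<30)&(abs(Q[...,1])<30);q=Q[I]
    if len(q)>3: print(lo,len(q),'x',np.percentile(q[:,0],[2,50,98]).round(1),'y',np.percentile(q[:,1],[2,50,98]).round(1))
E
```

```text
[ 0.54142156 -0.25039538  0.22330495] 0.013799584514667668 [-0.23966109 -0.81021484  1.00197637]
[ 0.5407865  -0.25001946  0.22058599] 0.013935492266499386 [ 0.43703485 -0.6961312  -0.11410326]
[ 0.53993326 -0.24952621  0.21812362] 0.014166140901055353 [ 0.10471953 -0.42008456 -0.70219681]
[ 0.53930968 -0.24921155  0.21639347] 0.013859335700537483 [-0.48254326  0.22172913 -0.08180534]
rows 17 row [0.01, -0.98, -0.01, 0.0, 0.51, 0.0]
  via [ 0.529 -0.166  0.217]
  via [ 0.519 -0.083  0.218]
  via [ 0.509 -0.     0.219]
  straight tool shift mm [   2.4 -334.6   -5.3] rotvec deg [ 0.2 34.9  0.1]
0 70 x [2.7 5.9 6.9] y [-6.9 -0.6  6.1]
4 312 x [ 3.2  7.2 11.5] y [-10.   -0.6   9.3]
8 114 x [ 4.5  9.3 11.8] y [-11.8   0.3  10.7]
12 83 x [ 4.1  9.7 11.7] y [-11.7  -0.6  11.1]
16 86 x [ 3.7 10.1 11.8] y [-12.2  -0.6  11. ]
20 76 x [ 4.2 10.  11.8] y [-11.9  -1.3  11. ]
24 75 x [ 3.9 10.  11.7] y [-12.1  -0.6  10.5]
28 68 x [ 3.8  9.7 11.6] y [-11.8   0.   11.2]
32 18 x [ 4.6 10.5 11.4] y [-11.8  -1.    8.8]
```

>>> {"api": "jog_arm", "payload": {"steps": [0.01,-0.98,-0.01,0,0.51,0,0.01,-0.98,-0.01,0,0.51,0,0.01,-0.98,-0.01,0,0.51,0,0.01,-0.98,-0.01,0,0.51,0,0.01,-0.98,-0.01,0,0.51,0,0.01,-0.98,-0.01,0,0.51,0,0.01,-0.98,-0.01,0,0.51,0,0.01,-0.98,-0.01,0,0.51,0,0.01,-0.98,-0.01,0,0.51,0,0.01,-0.98,-0.01,0,0.51,0,0.01,-0.98,-0.01,0,0.51,0,0.01,-0.98,-0.01,0,0.51,0,0.01,-0.98,-0.01,0,0.51,0,0.01,-0.98,-0.01,0,0.51,0,0.01,-0.98,-0.01,0,0.51,0,0.01,-0.98,-0.01,0,0.51,0,0.01,-0.98,-0.01,0,0.51,0,0,0,0,0,0,0,0,0,0,0,0,0,0,0,0,0,0,0]}}

```text
time: 12.28
position: [0.4982, 0.0809, 0.2187]
ee_rot: [[0.815, 0.13, 0.565], [0.11, -0.991, 0.07], [0.57, 0.005, -0.822]]
wrist_force: [-0.2, -0.2, 0.2]
opening: 0.0137
finger_force: 58.7
```

```bash
cat >> m.py <<'E'
def hand(f,s,rad):
    "plug axis in tool frame (mm) by circle fits to the barrel's visible side"
    p,P=load(f);Q=((P-s['position'])@s['ee_rot'])*1000;out=[]
    m=(abs(Q[...,0])<30)&(abs(Q[...,1])<30)
    for lo in range(9,32,5):
        q=Q[m&(Q[...,2]>lo)&(Q[...,2]<lo+5)][:,:2]
        if len(q)<30: continue
        e=least_squares(lambda x:np.hypot(*(q-x).T)-rad,[0,0],loss='soft_l1').x
        e2=least_squares(lambda x:np.hypot(*(q-x[:2]).T)-x[2],[0,0,rad],loss='soft_l1').x
        out.append(np.r_[lo+2.5,e]);print('  z',lo+2.5,'axis',e.round(2),'free',e2.round(2),len(q))
    z=Q[m&(Q[...,2]<45)][:,2];print('  foot z',np.percentile(z,99.5).round(1))
    o=np.array(out);k=[np.polyfit(o[:,0],o[:,i],1) for i in(1,2)];print('  at foot35',[np.polyval(a,35).round(2) for a in k],'slope',[a[0].round(3) for a in k],'mean',o[:,1:].mean(0).round(2))
E
python3 - <<'E'
from m import *
from plant import arm
s=wrist(arm,'w5');print(s['position'],s['time'],s['wrist_force'])
hand('w5.npz',s,13)
z=np.load('w5.npz');c=np.linalg.inv(z['T'])@np.r_[FACE,1];k=z['k'];uv=np.array([k[0]*c[0]/c[2]+k[2],k[1]*c[1]/c[2]+k[3]]);print(uv)
cv2.imwrite('pics/w5c.png',cv2.resize(z['p'][100:384,110:400,::-1],None,fx=2,fy=2))
d=s['position']-MOUTH;print('TCP rel mouth up,y,n',(np.array([d@up,d@gy,d@gn])*1000).round(1));plan(s,MOUTH+.055*gn,INS)
measure('w5.npz',uv*1.5625)
E
```

```text
[0.49822472 0.08087358 0.21872346] 12.2833 [-0.22353588 -0.16013786  0.24196768]
  z 11.5 axis [-1.01 -0.54] free [-0.74 -0.53 12.76] 111
  z 16.5 axis [-1.08 -0.56] free [-0.84 -0.56 12.79] 104
  z 21.5 axis [-1.08 -0.55] free [-0.88 -0.55 12.83] 102
  z 26.5 axis [-1.12 -0.66] free [-0.97 -0.66 12.87] 84
  z 31.5 axis [-1.16 -0.67] free [-1.02 -0.67 12.88] 55
  foot z 25.4
  at foot35 [np.float64(-1.19), np.float64(-0.69)] slope [np.float64(-0.007), np.float64(-0.007)] mean [-1.09 -0.59]
[252.22091619 183.40751954]
TCP rel mouth up,y,n [-1.1 -2.  73.7]
rows 1 row [0.06, -0.1, 0.93, 0.06, 0.07, 0.04]
  via [0.501 0.082 0.215]
  via [0.504 0.083 0.211]
  via [0.507 0.084 0.208]
  straight tool shift mm [ 1.2 -2.1 18.7] rotvec deg [0.2 0.3 0.2]
yaw 0.1301 tilt 0.61 rect ((-12.023124694824219, -0.22734832763671875), (129.64617919921875, 146.6807861328125), 0.08624611049890518) rim [-11.59  -0.22] 719 h 27.7
lug 433 [46.05  0.76] ang 0.016 lug axis [0.99995077 0.00992315]
mouth [0.5406 0.0878 0.1587]
```

View pics/w5c.png

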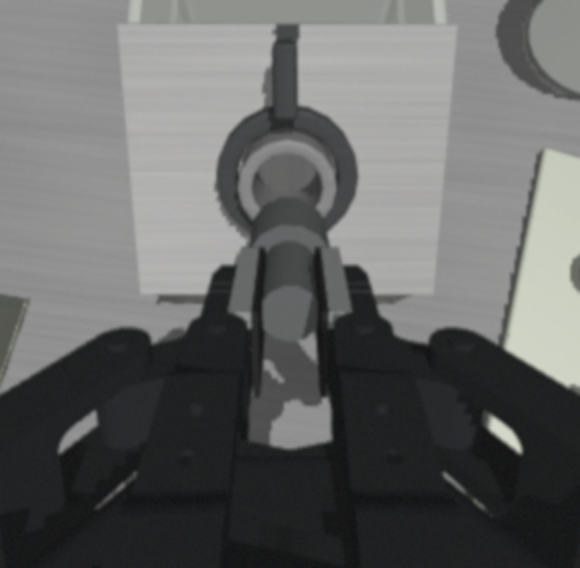

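```bash
cat >> h.py <<'E'
MOUTH=np.array([.5406,.0878,.1588]);FACE=MOUTH-.028*gn
def rel(s,off=(0,0)):
    d=s['position']+s['ee_rot'][:,:2]@(np.array(off)/1000)-MOUTH
    print('t',s['time'],'plug rel up,y,n',(np.array([d@up,d@gy,d@gn])*1000).round(2),'F up,y,n',np.round([s['wrist_force']@q for q in(up,gy,gn)],1),'open',round(s['opening'],4))
def target(h,off): return MOUTH+h*gn-INS[:,:2]@(np.array(off)/1000)
E
python3 - <<'E'
from h import *
from plant import arm
o=(-1.1,-.65);s=arm.sense();rel(s,o);plan(s,target(.05,o),INS)
E
```

```text
t 12.3333 plug rel up,y,n [-1.32 -1.08 73.92] F up,y,n [-0.4 -0.4 -0.3] open 0.0137
rows 2 row [0.03, -0.03, 0.6, 0.03, 0.03, 0.01]
  via [0.502 0.081 0.215]
  via [0.506 0.082 0.21 ]
  via [0.51  0.083 0.205]
  straight tool shift mm [ 1.4 -1.2 23.9] rotvec deg [0.2 0.2 0.1]
```

>>> {"api": "jog_arm", "payload": {"steps": [0.06,-0.05,0.6,0.05,0.06,0.02,0,0,0.6,0,0,0,0,0,0,0,0,0,0,0,0,0,0,0,0,0,0,0,0,0,0,0,0,0,0,0,0,0,0,0,0,0]}}

```text
time: 12.92
position: [0.5133, 0.0839, 0.2019]
ee_rot: [[0.81, 0.131, 0.571], [0.107, -0.991, 0.075], [0.576, 0.001, -0.817]]
wrist_force: [-0.2, -0.2, -0.4]
opening: 0.0136
finger_force: 58.7
```

```bash
python3 - <<'E'
from h import *
from plant import arm
o=(-1.1,-.65);s=arm.sense();rel(s,o);plan(s,target(.033,o),INS)
E
```

```text
t 12.9167 plug rel up,y,n [ 0.99  0.34 51.11] F up,y,n [-0.5 -0.1 -0.2] open 0.0136
rows 1 row [-0.05, 0.02, 0.91, 0.01, -0.04, 0.01]
  via [0.516 0.084 0.198]
  via [0.518 0.084 0.194]
  via [0.52  0.085 0.19 ]
  straight tool shift mm [-1.   0.3 18.1] rotvec deg [ 0.  -0.2  0. ]
```

>>> {"api": "jog_arm", "payload": {"steps": [-0.04,0.02,0.2,0,-0.03,0,0,0,0.2,0,0,0,0,0,0.2,0,0,0,0,0,0.2,0,0,0,0,0,0.2,0,0,0,0,0,0.2,0,0,0,0,0,0,0,0,0,0,0,0,0,0,0,0,0,0,0,0,0]}}

```text
time: 13.67
position: [0.5261, 0.0855, 0.1808]
ee_rot: [[0.812, 0.131, 0.568], [0.108, -0.991, 0.075], [0.573, 0.001, -0.819]]
wrist_force: [0.0, 0.3, -0.5]
opening: 0.0138
finger_force: 58.7
```

```bash
python3 - <<'E'
from h import *
from plant import arm
rel(arm.sense(),(-1.1,-.65))
E
```

```text
t 13.6667 plug rel up,y,n [-0.48  0.23 26.45] F up,y,n [-0.2  0.3 -0.5] open 0.0138
```

>>> {"api": "jog_arm", "payload": {"steps": [0,0,0.2,0,0,0,0,0,0.2,0,0,0,0,0,0.2,0,0,0,0,0,0.2,0,0,0,0,0,0.1,0,0,0,0,0,0,0,0,0,0,0,0,0,0,0,0,0,0,0,0,0]}}

```text
time: 14.33
position: [0.5364, 0.0868, 0.1662]
ee_rot: [[0.812, 0.131, 0.568], [0.108, -0.991, 0.075], [0.573, 0.001, -0.819]]
wrist_force: [0.1, -0.2, -0.7]
opening: 0.0138
finger_force: 58.7
```

>>> {"api": "jog_arm", "payload": {"steps": [0,0,0,0,0,0,0,0,0,0,0,0,0,0,0,0,0,0,0,0,0,0,0,0,0,0,0,0,0,0,0,0,0,0,0,0,0,0,-1,0,0,0,0,0,-1,0,0,0,0,0,-1,0,0,0,0,0,-1,0,0,0,0,0,0,0,0,0,0,0,0,0,0,0], "jaw": -1}}

```text
time: 15.33
position: [0.4913, 0.0808, 0.2332]
ee_rot: [[0.81, 0.131, 0.571], [0.108, -0.991, 0.074], [0.576, 0.001, -0.817]]
wrist_force: [0.4, -0.1, 0.1]
opening: 0.0857
finger_force: 0.0
```

```bash
python3 - <<'E'
from h import *
from plant import arm
s=wrist(arm,'w6');rel(s)
p,P=load('w6.npz');d=P-MOUTH;q=np.stack([d@up,d@gy,d@gn],-1)*1000
I=(np.hypot(q[...,0],q[...,1])<11)&(abs(q[...,2])<300);print('depths in bore n',np.percentile(q[I][:,2],[5,50,95]),I.sum())
p,d=arm.snapshot('side');cv2.imwrite('pics/s2c.png',cv2.resize(p[120:240,230:350,::-1],None,fx=4,fy=4,interpolation=cv2.INTER_CUBIC))
plan(s,np.array([.531,-.22,.19]),DOWN)
E
```

```text
t 15.3333 plug rel up,y,n [ 1.91 -0.53 89.53] F up,y,n [ 0.4 -0.1 -0.2] open 0.0857
depths in bore n [164.43503766 166.82590853 182.95120334] 116
rows 16 row [-0.04, 0.95, 0.13, 0.0, -0.55, 0.0]
  via [0.504 0.006 0.223]
  via [ 0.515 -0.069  0.212]
  via [ 0.524 -0.144  0.201]
  straight tool shift mm [-25.1 303.3  35.6] rotvec deg [  0.  -35.2   0.1]
```

View pics/s2c.png

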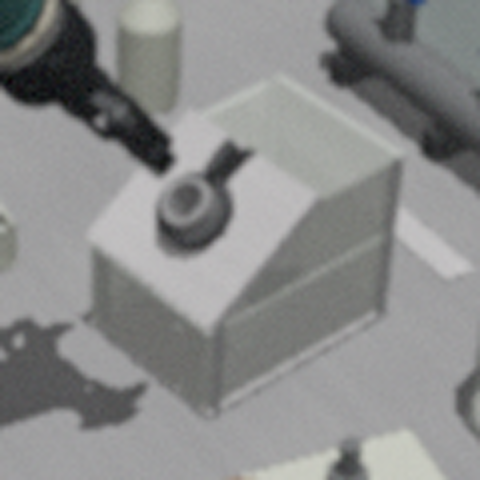

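```bash
python3 - <<'E'
from h import *
p,P=load('w6.npz');d=P-MOUTH;q=np.stack([d@up,d@gy,d@gn],-1)*1000
z=np.load('w6.npz');c=np.linalg.inv(z['T'])@np.r_[MOUTH,1];k=z['k'];u,v=[int(k[0]*c[0]/c[2]+k[2]),int(k[1]*c[1]/c[2]+k[3])];print(u,v)
print(q[v-14:v+15:3,u,:].round(0).tolist())
cv2.imwrite('pics/w6c.png',cv2.resize(z['p'][max(v-130,0):v+40,u-100:u+100,::-1],None,fx=3.5,fy=3.5,interpolation=cv2.INTER_CUBIC))
E
```

```text
254 191
[[-30.0, 0.0, -164.0], [-34.0, 0.0, -161.0], [-37.0, 0.0, -157.0], [-41.0, 0.0, -155.0], [-45.0, 0.0, -153.0], [-49.0, 0.0, -150.0], [-15.0, 0.0, -34.0], [-15.0, 0.0, -24.0], [-15.0, 0.0, -17.0], [-15.0, 0.0, -8.0]]
```

View pics/w6c.png

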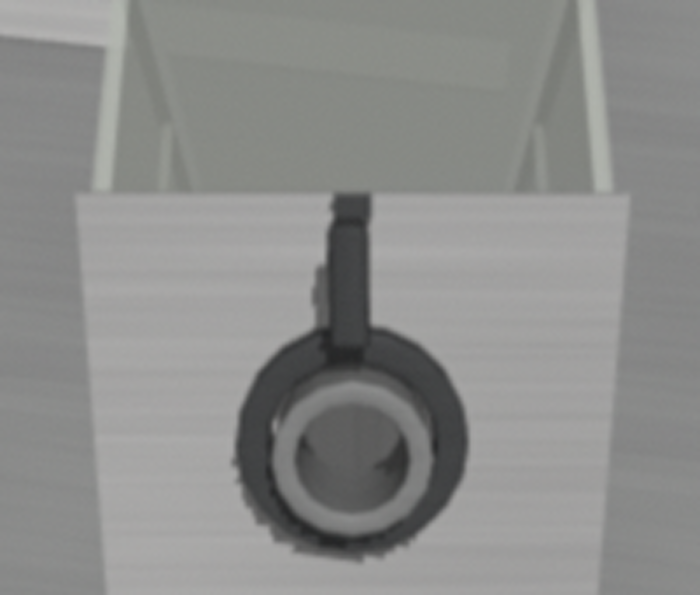

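The bore is clear right through, so plug 2 dropped into the chamber. The lug still meets the mark. Next is plug 3.

```bash
python3 - <<'E'
from h import *
from plant import arm
s=arm.sense();rel(s);plan(s,np.array([.5113,-.3331,.13]),DOWN)
E
```

```text
t 15.4333 plug rel up,y,n [-0.36 -0.42 87.49] F up,y,n [ 0.6 -0.1 -1.1] open 0.0853
rows 21 row [-0.15, 0.98, 0.21, 0.0, -0.42, 0.0]
  via [ 0.502 -0.022  0.204]
  via [ 0.509 -0.125  0.178]
  via [ 0.512 -0.229  0.153]
  straight tool shift mm [-85.1 413.   63.1] rotvec deg [  0.  -34.9   0. ]
```

>>> {"api": "jog_arm", "payload": {"steps": [-0.15,0.98,0.21,0,-0.42,0,-0.15,0.98,0.21,0,-0.42,0,-0.15,0.98,0.21,0,-0.42,0,-0.15,0.98,0.21,0,-0.42,0,-0.15,0.98,0.21,0,-0.42,0,-0.15,0.98,0.21,0,-0.42,0,-0.15,0.98,0.21,0,-0.42,0,-0.15,0.98,0.21,0,-0.42,0,-0.15,0.98,0.21,0,-0.42,0,-0.15,0.98,0.21,0,-0.42,0,-0.15,0.98,0.21,0,-0.42,0,-0.15,0.98,0.21,0,-0.42,0,-0.15,0.98,0.21,0,-0.42,0,-0.15,0.98,0.21,0,-0.42,0,-0.15,0.98,0.21,0,-0.42,0,-0.15,0.98,0.21,0,-0.42,0,-0.15,0.98,0.21,0,-0.42,0,-0.15,0.98,0.21,0,-0.42,0,-0.15,0.98,0.21,0,-0.42,0,-0.15,0.98,0.21,0,-0.42,0]}}

```text
time: 17.1
position: [0.5131, -0.3123, 0.1313]
ee_rot: [[0.991, 0.131, 0.019], [0.131, -0.991, 0.005], [0.02, -0.002, -1.0]]
wrist_force: [-0.2, 0.3, -0.1]
opening: 0.0855
finger_force: 0.0
```

>>> {"api": "jog_arm", "payload": {"steps": [-0.15,0.98,0.21,0,-0.42,0,0,0,0,0,0,0,0,0,0,0,0,0,0,0,0,0,0,0,0,0,0,0,0,0]}}

```text
time: 17.52
position: [0.5131, -0.3305, 0.1295]
ee_rot: [[0.991, 0.132, -0.006], [0.132, -0.991, -0.0], [-0.006, -0.0, -1.0]]
wrist_force: [0.3, 0.3, 0.1]
opening: 0.0855
finger_force: 0.0
```

```bash
python3 - <<'E'
from h import *
from plant import arm
s=wrist(arm,'w7');print(s['position'])
p,P=load('w7.npz');W=P[(P[...,2]>.064)&(P[...,2]<.075)];W=W[np.hypot(*(W[:,:2]-[.5113,-.333]).T)<.015];print('top',W.mean(0),((W.min(0)+W.max(0))/2),len(W))
plan(arm.sense(),np.array([.5113,-.3331,.0455]),DOWN)
E
```

```text
[ 0.51310377 -0.33052822  0.12945387]
top [ 0.51194079 -0.33327597  0.06824701] [ 0.51130511 -0.33338959  0.0672253 ] 319
rows 5 row [-0.02, 0.02, 0.84, 0.0, 0.02, 0.0]
  via [ 0.513 -0.331  0.109]
  via [ 0.512 -0.332  0.088]
  via [ 0.512 -0.332  0.067]
  straight tool shift mm [-1.7  2.2 84.4] rotvec deg [0.  0.3 0.1]
```

>>> {"api": "jog_arm", "payload": {"steps": [-0.08,0.11,0.2,0,0.06,0,0,0,1,0,0,0,0,0,1,0,0,0,0,0,1,0,0,0,0,0,0.8,0,0,0,0,0,0.2,0,0,0,0,0,0,0,0,0,0,0,0,0,0,0,0,0,0,0,0,0,0,0,0,0,0,0]}}

```text
time: 18.4
position: [0.5127, -0.3346, 0.048]
ee_rot: [[0.991, 0.131, 0.002], [0.131, -0.991, -0.003], [0.001, 0.003, -1.0]]
wrist_force: [-0.6, -0.3, -0.3]
opening: 0.0855
finger_force: 0.0
```

>>> {"api": "jog_arm", "payload": {"steps": [0,0,0,0,0,0,0,0,0,0,0,0,0,0,0,0,0,0,0,0,0,0,0,0,0,0,0,0,0,0,0,0,0,0,0,0,0,0,0,0,0,0,0,0,0,0,0,0], "jaw": 1}}

```text
time: 19.07
position: [0.5119, -0.334, 0.0463]
ee_rot: [[0.991, 0.131, -0.001], [0.131, -0.991, -0.001], [-0.001, 0.001, -1.0]]
wrist_force: [-0.9, 0.0, 1.2]
opening: 0.0137
finger_force: 58.6
```

>>> {"api": "jog_arm", "payload": {"steps": [0,0,-0.4,0,0,0,0,0,-1,0,0,0,0,0,-1,0,0,0,0,0,-1,0,0,0,0,0,-1,0,0,0,0,0,-1,0,0,0,0,0,-1,0,0,0,0,0,-1,0,0,0,0,0,-1,0,0,0,0,0,0,0,0,0,0,0,0,0,0,0,0,0,0,0,0,0]}}

```text
time: 20.07
position: [0.5115, -0.3334, 0.2127]
ee_rot: [[0.991, 0.131, -0.003], [0.131, -0.991, 0.0], [-0.003, -0.001, -1.0]]
wrist_force: [0.2, -0.1, -0.9]
opening: 0.0139
finger_force: 58.6
```

```bash
python3 - <<'E'
from m import *
from plant import arm
s=wrist(arm,'w8');print(s['position']);hand('w8.npz',s,13);plan(arm.sense(),target(.07,(-1,-.5)),INS)
E
```

```text
[ 0.51152185 -0.33343065  0.2127464 ]
  z 11.5 axis [-0.76 -0.35] free [-0.41 -0.35 12.69] 124
  z 16.5 axis [-0.72 -0.36] free [-0.35 -0.35 12.67] 106
  z 21.5 axis [-0.76 -0.43] free [-0.34 -0.42 12.64] 96
  z 26.5 axis [-0.74 -0.41] free [-0.33 -0.42 12.64] 84
  z 31.5 axis [-0.79 -0.38] free [-0.39 -0.39 12.66] 42
  foot z 24.6
  at foot35 [np.float64(-0.77), np.float64(-0.42)] slope [np.float64(-0.001), np.float64(-0.002)] mean [-0.75 -0.39]
rows 21 row [0.11, -0.98, 0.02, -0.0, 0.42, 0.0]
  via [ 0.509 -0.229  0.211]
  via [ 0.507 -0.125  0.211]
  via [ 0.504 -0.022  0.213]
  straight tool shift mm [  44.9 -413.1   -4.2] rotvec deg [-0.1 35.2  0. ]
```

>>> {"api": "jog_arm", "payload": {"steps": [0.11,-0.98,0.02,0,0.42,0,0.11,-0.98,0.02,0,0.42,0,0.11,-0.98,0.02,0,0.42,0,0.11,-0.98,0.02,0,0.42,0,0.11,-0.98,0.02,0,0.42,0,0.11,-0.98,0.02,0,0.42,0,0.11,-0.98,0.02,0,0.42,0,0.11,-0.98,0.02,0,0.42,0,0.11,-0.98,0.02,0,0.42,0,0.11,-0.98,0.02,0,0.42,0,0.11,-0.98,0.02,0,0.42,0,0.11,-0.98,0.02,0,0.42,0,0.11,-0.98,0.02,0,0.42,0,0.11,-0.98,0.02,0,0.42,0,0.11,-0.98,0.02,0,0.42,0,0.11,-0.98,0.02,0,0.42,0,0.11,-0.98,0.02,0,0.42,0,0.11,-0.98,0.02,0,0.42,0,0.11,-0.98,0.02,0,0.42,0,0.11,-0.98,0.02,0,0.42,0]}}

```text
time: 21.78
position: [0.5029, 0.0614, 0.2155]
ee_rot: [[0.828, 0.131, 0.546], [0.109, -0.991, 0.072], [0.55, -0.0, -0.835]]
wrist_force: [-0.3, -0.3, -0.8]
opening: 0.0137
finger_force: 58.6
```

>>> {"api": "jog_arm", "payload": {"steps": [0.11,-0.98,0.02,0,0.42,0,0,0,0,0,0,0,0,0,0,0,0,0,0,0,0,0,0,0,0,0,0,0,0,0,0,0,0,0,0,0]}}

```text
time: 22.28
position: [0.5038, 0.0792, 0.2188]
ee_rot: [[0.811, 0.129, 0.571], [0.106, -0.992, 0.074], [0.576, 0.001, -0.817]]
wrist_force: [-0.2, -0.5, -0.6]
opening: 0.0141
finger_force: 58.7
```

```bash
python3 - <<'E'
from m import *
from plant import arm
s=wrist(arm,'w9');hand('w9.npz',s,13);o=(-.75,-.45);s=arm.sense();rel(s,o);plan(s,target(.045,o),INS)
E
```

```text
z 11.5 axis [-0.26 -0.35] free [ 0.07 -0.36 12.72] 108
  z 16.5 axis [-0.27 -0.34] free [ 0.16 -0.32 12.63] 103
  z 21.5 axis [-0.24 -0.35] free [ 0.1  -0.35 12.71] 105
  z 26.5 axis [-0.28 -0.37] free [-0.09 -0.37 12.84] 78
  z 31.5 axis [-0.37 -0.3 ] free [-0.07 -0.3  12.73] 31
  foot z 23.8
  at foot35 [np.float64(-0.35), np.float64(-0.33)] slope [np.float64(-0.005), np.float64(0.001)] mean [-0.28 -0.34]
t 22.3333 plug rel up,y,n [ 2.97 -3.18 70.73] F up,y,n [-0.6  0.2 -1.2] open 0.0136
rows 2 row [-0.08, -0.08, 0.64, 0.01, -0.02, -0.0]
  via [0.507 0.081 0.213]
  via [0.51  0.082 0.207]
  via [0.513 0.083 0.202]
  straight tool shift mm [-3.1 -3.2 25.7] rotvec deg [ 0.1 -0.2 -0. ]
```

>>> {"api": "jog_arm", "payload": {"steps": [-0.13,-0.15,0.5,0,0,0,0,0,0.6,0,0,0,0,0,0,0,0,0,0,0,0,0,0,0,0,0,0,0,0,0,0,0,0,0,0,0,0,0,0,0,0,0]}}

```text
time: 22.92
position: [0.5139, 0.0845, 0.2005]
ee_rot: [[0.809, 0.131, 0.573], [0.107, -0.991, 0.075], [0.578, 0.001, -0.816]]
wrist_force: [0.8, 0.4, -0.7]
opening: 0.014
finger_force: 58.7
```

```bash
python3 - <<'E'
from m import *
from plant import arm
o=(-.5,-.4);s=arm.sense();rel(s,o);plan(s,target(.045,o),INS)
E
```

```text
t 22.9167 plug rel up,y,n [ 1.38  0.58 49.59] F up,y,n [ 0.3  0.3 -1. ] open 0.014
rows 1 row [-0.07, 0.03, 0.23, 0.01, -0.07, 0.01]
  via [0.514 0.084 0.199]
  via [0.515 0.084 0.198]
  via [0.515 0.084 0.197]
  straight tool shift mm [-1.4  0.6  4.6] rotvec deg [ 0.  -0.3  0.1]
```

>>> {"api": "jog_arm", "payload": {"steps": [-0.05,0.025,0.2,0,-0.03,0,0,0,0.2,0,0,0,0,0,0.2,0,0,0,0,0,0.2,0,0,0,0,0,0.2,0,0,0,0,0,0.1,0,0,0,0,0,0,0,0,0,0,0,0,0,0,0,0,0,0,0,0,0]}}

```text
time: 23.67
position: [0.5256, 0.0857, 0.1811]
ee_rot: [[0.811, 0.131, 0.57], [0.108, -0.991, 0.075], [0.575, 0.001, -0.818]]
wrist_force: [0.2, -0.5, -0.5]
opening: 0.014
finger_force: 58.7
```

```bash
python3 - <<'E'
from m import *
from plant import arm
rel(arm.sense(),(-.5,-.4))
E
```

```text
t 23.6667 plug rel up,y,n [-0.16  0.27 26.97] F up,y,n [-0.1 -0.5 -0.5] open 0.014
```

Plug 3 has entered about 9 mm with no resistance, so it fits.

>>> {"api": "jog_arm", "payload": {"steps": [0,0,0.2,0,0,0,0,0,0.2,0,0,0,0,0,0.2,0,0,0,0,0,0.2,0,0,0,0,0,0.1,0,0,0,0,0,0,0,0,0,0,0,0,0,0,0,0,0,0,0,0,0]}}

```text
time: 24.33
position: [0.5358, 0.087, 0.1663]
ee_rot: [[0.811, 0.131, 0.57], [0.108, -0.991, 0.075], [0.575, 0.001, -0.818]]
wrist_force: [-0.8, -0.1, -0.6]
opening: 0.014
finger_force: 58.7
```

>>> {"api": "jog_arm", "payload": {"steps": [0,0,0,0,0,0,0,0,0,0,0,0,0,0,0,0,0,0,0,0,0,0,0,0,0,0,0,0,0,0,0,0,0,0,0,0,0,0,-1,0,0,0,0,0,-1,0,0,0,0,0,-1,0,0,0,0,0,-1,0,0,0,0,0,0,0,0,0,0,0,0,0,0,0,0,0,0,0,0,0], "jaw": -1}}

```text
time: 25.42
position: [0.49, 0.081, 0.2306]
ee_rot: [[0.812, 0.131, 0.569], [0.108, -0.991, 0.075], [0.574, 0.001, -0.819]]
wrist_force: [-0.6, 0.4, 0.2]
opening: 0.0855
finger_force: 0.0
```

```bash
python3 - <<'E'
from m import *
from plant import arm
s=wrist(arm,'w10');p,P=load('w10.npz');d=P-MOUTH;q=np.stack([d@up,d@gy,d@gn],-1)*1000
z=np.load('w10.npz');c=np.linalg.inv(z['T'])@np.r_[MOUTH,1];k=z['k'];u,v=[int(k[0]*c[0]/c[2]+k[2]),int(k[1]*c[1]/c[2]+k[3])]
print(q[v-14:v+15:3,u,:].round(0).tolist());measure('w10.npz',np.array([u,v-25])*1.5625)
s=arm.sense();rel(s);plan(s,np.array([.5503,-.121,.13]),DOWN)
E
```

```text
[[-17.0, 1.0, -120.0], [-23.0, 1.0, -127.0], [-27.0, 1.0, -126.0], [-33.0, 1.0, -131.0], [-40.0, 1.0, -140.0], [-47.0, 1.0, -151.0], [-51.0, 1.0, -147.0], [-15.0, 1.0, -27.0], [-15.0, 1.0, -18.0], [-15.0, 1.0, -11.0]]
yaw 0.1302 tilt 0.6099 rect ((-4.9536590576171875, -0.1126708984375), (130.22293090820312, 146.54818725585938), 0.0016178048681467772) rim [-4.15 -0.18] 872 h 27.8
lug 366 [45.96  1.05] ang 0.023 lug axis [0.99999046 0.00437278]
mouth [0.5408 0.0878 0.1589]
t 25.4667 plug rel up,y,n [-1.2  -0.09 87.59] F up,y,n [-0.   0.2 -0.3] open 0.0855
rows 11 row [0.01, 0.95, 0.49, 0.0, -0.79, 0.0]
  via [0.511 0.031 0.207]
  via [ 0.528 -0.019  0.183]
  via [ 0.541 -0.07   0.157]
  straight tool shift mm [-29.8 208.2 101.1] rotvec deg [  0.  -34.9   0.1]
```

>>> {"api": "jog_arm", "payload": {"steps": [0.01,0.95,0.49,0,-0.79,0,0.01,0.95,0.49,0,-0.79,0,0.01,0.95,0.49,0,-0.79,0,0.01,0.95,0.49,0,-0.79,0,0.01,0.95,0.49,0,-0.79,0,0.01,0.95,0.49,0,-0.79,0,0.01,0.95,0.49,0,-0.79,0,0.01,0.95,0.49,0,-0.79,0,0.01,0.95,0.49,0,-0.79,0,0.01,0.95,0.49,0,-0.79,0,0.01,0.95,0.49,0,-0.79,0,0,0,0,0,0,0,0,0,0,0,0,0,0,0,0,0,0,0,0,0,0,0,0,0,0,0,0,0,0,0]}}

```text
time: 26.8
position: [0.5542, -0.1206, 0.133]
ee_rot: [[0.991, 0.132, 0.007], [0.132, -0.991, -0.0], [0.007, 0.001, -1.0]]
wrist_force: [-0.4, 0.1, 0.2]
opening: 0.0854
finger_force: 0.0
```

```bash
python3 - <<'E'
from h import *
from plant import arm
s=wrist(arm,'w11');print(s['position'])
p,P=load('w11.npz');W=P[(P[...,2]>.062)&(P[...,2]<.077)];W=W[np.hypot(*(W[:,:2]-[.5503,-.121]).T)<.02];print('top',W.mean(0),((W.min(0)+W.max(0))/2),len(W))
plan(arm.sense(),np.array([.5503,-.1209,.0455]),DOWN)
E
```

```text
[ 0.55415043 -0.12060137  0.13303382]
top [ 0.55101637 -0.12030654  0.06794679] [ 0.55022583 -0.12034719  0.06611429] 326
rows 5 row [-0.04, -0.0, 0.88, 0.0, -0.02, 0.0]
  via [ 0.553 -0.121  0.111]
  via [ 0.552 -0.121  0.089]
  via [ 0.551 -0.121  0.067]
  straight tool shift mm [-4.5 -0.4 87.7] rotvec deg [ 0.1 -0.4  0.1]
```

>>> {"api": "jog_arm", "payload": {"steps": [-0.2,0,0.3,0,-0.06,0,0,0,1,0,0,0,0,0,1,0,0,0,0,0,1,0,0,0,0,0,0.8,0,0,0,0,0,0.2,0,0,0,0,0,0,0,0,0,0,0,0,0,0,0,0,0,0,0,0,0,0,0,0,0,0,0]}}

```text
time: 27.68
position: [0.5516, -0.1222, 0.048]
ee_rot: [[0.991, 0.131, 0.005], [0.131, -0.991, -0.001], [0.005, 0.002, -1.0]]
wrist_force: [-0.1, -0.4, 0.4]
opening: 0.0851
finger_force: 0.0
```

>>> {"api": "jog_arm", "payload": {"steps": [0,0,0,0,0,0,0,0,0,0,0,0,0,0,0,0,0,0,0,0,0,0,0,0,0,0,0,0,0,0,0,0,0,0,0,0,0,0,0,0,0,0,0,0,0,0,0,0], "jaw": 1}}

```text
time: 28.35
position: [0.5506, -0.1219, 0.0464]
ee_rot: [[0.991, 0.131, 0.002], [0.131, -0.991, -0.0], [0.002, 0.001, -1.0]]
wrist_force: [0.6, 0.3, 1.1]
opening: 0.0136
finger_force: 58.5
```

>>> {"api": "jog_arm", "payload": {"steps": [0,0,-0.4,0,0,0,0,0,-1,0,0,0,0,0,-1,0,0,0,0,0,-1,0,0,0,0,0,-1,0,0,0,0,0,-1,0,0,0,0,0,-1,0,0,0,0,0,-1,0,0,0,0,0,-1,0,0,0,0,0,0,0,0,0,0,0,0,0,0,0,0,0,0,0,0,0]}}

```text
time: 29.35
position: [0.5497, -0.1217, 0.2131]
ee_rot: [[0.991, 0.131, -0.0], [0.131, -0.991, 0.0], [-0.0, -0.0, -1.0]]
wrist_force: [0.1, 0.2, -0.7]
opening: 0.0141
finger_force: 58.5
```

```bash
python3 - <<'E'
from m import *
from plant import arm
s=wrist(arm,'w12');print(s['position']);hand('w12.npz',s,16);plan(arm.sense(),target(.07,(-.5,-.4)),INS)
E
```

```text
[ 0.5496991  -0.12166517  0.21306189]
  z 11.5 axis [-0.64 -0.59] free [-0.47 -0.59 15.86] 134
  z 16.5 axis [-0.66 -0.64] free [-0.35 -0.63 15.73] 126
  z 21.5 axis [-0.63 -0.71] free [-0.3  -0.72 15.71] 109
  z 26.5 axis [-0.61 -0.78] free [-0.26 -0.78 15.7 ] 108
  z 31.5 axis [-0.67 -0.79] free [-0.22 -0.79 15.61] 45
  foot z 25.6
  at foot35 [np.float64(-0.64), np.float64(-0.85)] slope [np.float64(-0.0), np.float64(-0.011)] mean [-0.64 -0.7 ]
rows 11 row [-0.09, -0.95, -0.05, -0.0, 0.8, 0.0]
  via [ 0.538 -0.071  0.215]
  via [ 0.526 -0.02   0.216]
  via [0.513 0.031 0.217]
  straight tool shift mm [ -21.  -208.3   -3.9] rotvec deg [-0.1 35.1  0. ]
```

Plug 1's barrel measures about 32 mm across. I still try it gently in the bore.

>>> {"api": "jog_arm", "payload": {"steps": [-0.09,-0.95,-0.05,0,0.8,0,-0.09,-0.95,-0.05,0,0.8,0,-0.09,-0.95,-0.05,0,0.8,0,-0.09,-0.95,-0.05,0,0.8,0,-0.09,-0.95,-0.05,0,0.8,0,-0.09,-0.95,-0.05,0,0.8,0,-0.09,-0.95,-0.05,0,0.8,0,-0.09,-0.95,-0.05,0,0.8,0,-0.09,-0.95,-0.05,0,0.8,0,-0.09,-0.95,-0.05,0,0.8,0,-0.09,-0.95,-0.05,0,0.8,0,0,0,0,0,0,0,0,0,0,0,0,0,0,0,0,0,0,0,0,0,0,0,0,0,0,0,0,0,0,0]}}

```text
time: 30.73
position: [0.502, 0.0817, 0.2193]
ee_rot: [[0.809, 0.13, 0.573], [0.106, -0.992, 0.074], [0.577, 0.001, -0.816]]
wrist_force: [0.9, -0.2, -0.3]
opening: 0.0142
finger_force: 58.7
```

```bash
python3 - <<'E'
from m import *
from plant import arm
o=(-.6,-.7);s=arm.sense();rel(s,o);plan(s,target(.045,o),INS)
E
```

```text
t 30.7333 plug rel up,y,n [ 2.15 -0.35 71.98] F up,y,n [ 0.6 -0.3 -0.7] open 0.0142
rows 2 row [-0.06, -0.01, 0.67, 0.01, -0.03, 0.0]
  via [0.505 0.082 0.214]
  via [0.509 0.083 0.208]
  via [0.512 0.083 0.202]
  straight tool shift mm [-2.3 -0.4 27. ] rotvec deg [ 0.1 -0.3  0. ]
```

>>> {"api": "jog_arm", "payload": {"steps": [-0.07,0,0.5,0,-0.04,0,0,0,0.5,0,0,0,0,0,0.3,0,0,0,0,0,0.2,0,0,0,0,0,0,0,0,0,0,0,0,0,0,0,0,0,0,0,0,0,0,0,0,0,0,0]}}

```text
time: 31.4
position: [0.5175, 0.0847, 0.1944]
ee_rot: [[0.81, 0.131, 0.571], [0.108, -0.991, 0.075], [0.576, 0.001, -0.817]]
wrist_force: [-0.2, 0.6, 0.2]
opening: 0.0137
finger_force: 58.7
```

```bash
python3 - <<'E'
from m import *
from plant import arm
o=(-.6,-.7);s=arm.sense();rel(s,o)
E
```

```text
t 31.4 plug rel up,y,n [ 0.68  0.61 42.53] F up,y,n [0.  0.6 0.3] open 0.0137
```

Now I lower it in steps of 1 mm, watching the force.

>>> {"api": "jog_arm", "payload": {"steps": [-0.02,0.02,0.05,0,0,0,0,0,0.05,0,0,0,0,0,0.05,0,0,0,0,0,0.05,0,0,0,0,0,0.05,0,0,0,0,0,0.05,0,0,0,0,0,0,0,0,0]}}

```text
time: 31.98
position: [0.5204, 0.0846, 0.1884]
ee_rot: [[0.811, 0.131, 0.57], [0.108, -0.991, 0.075], [0.575, 0.001, -0.818]]
wrist_force: [0.7, -1.1, -0.7]
opening: 0.0136
finger_force: 58.7
```

>>> {"api": "jog_arm", "payload": {"steps": [0,0,0.05,0,0,0,0,0,0.05,0,0,0,0,0,0,0,0,0]}}

```text
time: 32.23
position: [0.5216, 0.0848, 0.1868]
ee_rot: [[0.811, 0.131, 0.57], [0.108, -0.991, 0.075], [0.575, 0.001, -0.818]]
wrist_force: [0.2, 0.9, -0.3]
opening: 0.0135
finger_force: 58.7
```

```bash
python3 - <<'E'
from m import *
from plant import arm
rel(arm.sense(),(-.6,-.7))
E
```

```text
t 32.2333 plug rel up,y,n [-0.35  0.18 33.95] F up,y,n [ 0.   0.9 -0.5] open 0.0135
```

>>> {"api": "jog_arm", "payload": {"steps": [0,0,0.05,0,0,0,0,0,0.05,0,0,0,0,0,0,0,0,0,0,0,0,0,0,0]}}

```text
time: 32.57
position: [0.5227, 0.0849, 0.1857]
ee_rot: [[0.811, 0.131, 0.571], [0.108, -0.991, 0.075], [0.576, 0.001, -0.818]]
wrist_force: [-1.3, -0.1, 2.6]
opening: 0.0138
finger_force: 59.2
```

>>> {"api": "jog_arm", "payload": {"steps": [0,0,0.05,0,0,0,0,0,0.05,0,0,0,0,0,0,0,0,0]}}

```text
time: 32.82
position: [0.5233, 0.085, 0.1856]
ee_rot: [[0.811, 0.132, 0.571], [0.108, -0.991, 0.075], [0.575, 0.001, -0.818]]
wrist_force: [-15.5, -2.4, 11.2]
opening: 0.0137
finger_force: 60.9
```

```bash
python3 - <<'E'
from m import *
from plant import arm
rel(arm.sense(),(-.6,-.7))
E
```

```text
t 32.8167 plug rel up,y,n [ 0.44  0.15 32.02] F up,y,n [-6.4 -0.4 18.2] open 0.0137
```

It is blocked: 18 N along the bore with only the bevel in, so plug 1 does not fit. I back off and take it to the reject box.

>>> {"api": "jog_arm", "payload": {"steps": [0,0,-0.2,0,0,0,0,0,-0.8,0,0,0,0,0,-1,0,0,0,0,0,-1,0,0,0,0,0,0,0,0,0,0,0,0,0,0,0,0,0,0,0,0,0]}}

```text
time: 33.4
position: [0.4896, 0.0806, 0.2317]
ee_rot: [[0.811, 0.131, 0.57], [0.108, -0.991, 0.075], [0.574, 0.0, -0.819]]
wrist_force: [0.6, -0.8, -0.2]
opening: 0.0137
finger_force: 59.0
```

```bash
python3 - <<'E'
from m import *
from plant import arm
s=arm.sense();rel(s,(-.6,-.7));print(s['joints']);plan(s,np.array([.4264,.3218,.17]),DOWN)
E
```

```text
t 33.4 plug rel up,y,n [-1.02  0.2  89.26] F up,y,n [ 0.2 -0.9 -0.4] open 0.0137
[-1.06778943e-03 -4.67280791e-01  1.94916370e+00  8.69542842e-02
  1.05351490e+00  1.41880503e+00]
rows 13 row [-0.19, -0.95, 0.19, 0.0, -0.67, 0.0]
  via [0.477 0.141 0.215]
  via [0.463 0.202 0.198]
  via [0.446 0.262 0.183]
  straight tool shift mm [ -60.7 -247.4   32.6] rotvec deg [  0.  -35.1   0.1]
```

>>> {"api": "jog_arm", "payload": {"steps": [-0.19,-0.95,0.19,0,-0.67,0,-0.19,-0.95,0.19,0,-0.67,0,-0.19,-0.95,0.19,0,-0.67,0,-0.19,-0.95,0.19,0,-0.67,0,-0.19,-0.95,0.19,0,-0.67,0,-0.19,-0.95,0.19,0,-0.67,0,-0.19,-0.95,0.19,0,-0.67,0,-0.19,-0.95,0.19,0,-0.67,0,-0.19,-0.95,0.19,0,-0.67,0,-0.19,-0.95,0.19,0,-0.67,0,-0.19,-0.95,0.19,0,-0.67,0,-0.19,-0.95,0.19,0,-0.67,0,-0.19,-0.95,0.19,0,-0.67,0,0,0,0,0,0,0,0,0,0,0,0,0,0,0,0,0,0,0,0,0,0,0,0,0]}}

```text
time: 34.82
position: [0.4275, 0.3207, 0.1704]
ee_rot: [[0.991, 0.13, 0.005], [0.13, -0.991, -0.001], [0.005, 0.001, -1.0]]
wrist_force: [-0.9, 0.9, -0.3]
opening: 0.0136
finger_force: 58.7
```

```bash
python3 - <<'E'
from m import *
from plant import arm
s=wrist(arm,'w13');p,P=load('w13.npz')
W=P[(P[...,2]>.039)&(P[...,2]<.05)];W=W[(abs(W[:,0]-.4264)<.1)&(abs(W[:,1]-.3218)<.1)];print('box',cv2.minAreaRect((W[:,:2]*1000).astype(np.float32)),len(W))
s=arm.sense();print(s['position']);plan(s,np.array([.4264,.3218,.05]),DOWN)
E
```

```text
box ((426.2241516113281, 323.7463684082031), (130.4943389892578, 130.1181182861328), 86.08702850341797) 2049
[0.4274878  0.32069893 0.17076762]
rows 7 row [-0.01, -0.01, 0.86, 0.0, -0.01, 0.0]
  via [0.427 0.321 0.141]
  via [0.427 0.321 0.11 ]
  via [0.427 0.322 0.08 ]
  straight tool shift mm [ -1.6  -1.3 120.8] rotvec deg [ 0.1 -0.3  0. ]
```

>>> {"api": "jog_arm", "payload": {"steps": [0,0,1,0,0,0,0,0,1,0,0,0,0,0,1,0,0,0,0,0,1,0,0,0,0,0,1,0,0,0,0,0,0.7,0,0,0,0,0,0.3,0,0,0,0,0,0,0,0,0,0,0,0,0,0,0,0,0,0,0,0,0,0,0,0,0,0,0]}}

```text
time: 35.78
position: [0.4291, 0.322, 0.0525]
ee_rot: [[0.991, 0.131, 0.008], [0.131, -0.991, 0.002], [0.008, -0.001, -1.0]]
wrist_force: [-0.5, 0.4, -0.6]
opening: 0.0136
finger_force: 58.7
```

>>> {"api": "jog_arm", "payload": {"steps": [0,0,0.05,0,0,0,0,0,0,0,0,0,0,0,0,0,0,0,0,0,0,0,0,0]}}

```text
time: 36.12
position: [0.4281, 0.3215, 0.05]
ee_rot: [[0.991, 0.131, 0.005], [0.131, -0.991, 0.0], [0.005, 0.001, -1.0]]
wrist_force: [-0.2, 0.7, -0.0]
opening: 0.0139
finger_force: 58.7
```

>>> {"api": "jog_arm", "payload": {"steps": [0,0,0.15,0,0,0,0,0,0.15,0,0,0,0,0,0.05,0,0,0,0,0,0,0,0,0,0,0,0,0,0,0,0,0,0,0,0,0]}}

```text
time: 36.62
position: [0.4281, 0.3215, 0.0428]
ee_rot: [[0.991, 0.131, 0.005], [0.131, -0.991, -0.0], [0.005, 0.001, -1.0]]
wrist_force: [0.5, -0.4, -0.7]
opening: 0.0139
finger_force: 58.7
```

>>> {"api": "jog_arm", "payload": {"steps": [0,0,0,0,0,0,0,0,0,0,0,0,0,0,0,0,0,0,0,0,0,0,0,0,0,0,0,0,0,0,0,0,-0.5,0,0,0,0,0,-1,0,0,0,0,0,-1,0,0,0,0,0,-1,0,0,0,0,0,-1,0,0,0,0,0,-1,0,0,0,0,0,-1,0,0,0,0,0,0,0,0,0,0,0,0,0,0,0,0,0,0,0,0,0], "jaw": -0.2}}

```text
time: 37.87
position: [0.427, 0.3212, 0.1722]
ee_rot: [[0.991, 0.131, 0.004], [0.131, -0.991, -0.001], [0.004, 0.001, -1.0]]
wrist_force: [-0.7, 0.0, -0.9]
opening: 0.0509
finger_force: 0.0
```

```bash
python3 - <<'E'
from m import *
from plant import arm
s=wrist(arm,'w14');p1,d=arm.snapshot('top')
z=np.load('w14.npz')['p'][:,:,::-1]
a=cv2.resize(z,(512,384));b=cv2.resize(p1[60:240,120:420,::-1],None,fx=1.28,fy=1.28)
b=cv2.copyMakeBorder(b,0,384-b.shape[0],0,512-b.shape[1],cv2.BORDER_CONSTANT)[:, :288] if 0 else b
W=np.zeros((600,512,3),np.uint8);W[:370]=a[:370];W[370:600,:b.shape[1]]=b[:230]
cv2.imwrite('pics/fin.png',W);print(s['time'],s['position'],s['opening'])
E
```

```text
37.8667 [0.42703252 0.32122254 0.17220783] 0.05090659711233265
```

View pics/fin.png

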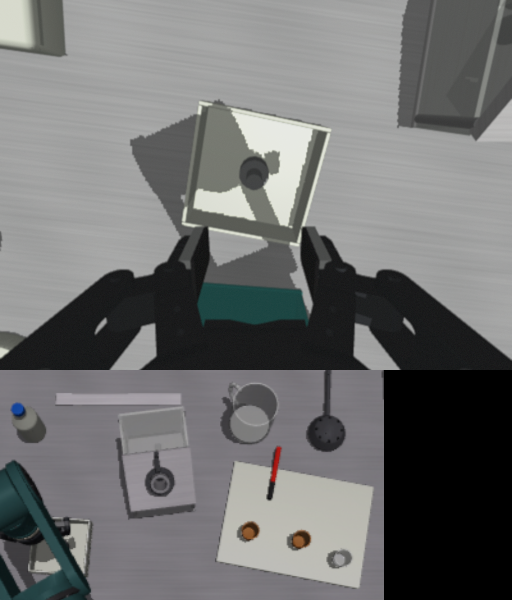

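The final view shows plug 1 standing in the reject box at (255,172), the board with only the cups and marker in place, and the lug at the index mark, around (157,455). The two plugs that fit were seen to leave the bore clear.

```bash
python3 -c "
from plant import arm
print(arm.hand_in())"
```

```text
the job is handed in; nothing more can be done
None
```

I turned the collar until its lug met the index mark (about 0.02 rad off), let plugs 2 and 3 slide through into the chamber, put plug 1 in the reject box because it was blocked at the bore mouth (18 N), and handed in at about 38 s; no verdict came back.

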